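# Laying out a tool lot for its overhead catalogue photo

### The arm

A 7-joint arm with a two-finger parallel gripper is mounted at the origin on the work surface. World frame = base frame: x ahead of the robot, y to its left, z up, the work surface at z = 0. Lengths are in m, angles in rad, forces in N, time in s.
With the tool pointing down it reaches from about 0.425 to 0.875 m from the base axis. Payload 4.7 kg.
Tool frame: the origin (TCP) lies between the finger pads; the fingertips stand 8 mm ahead of it and the grasp point (between the pads) lies 11 mm behind it; x points along the fingers, z is the direction in which the jaws open and shut, and the axes are right-handed (so a half turn about x gives the same grasp; the last joint's range is limited). The gripper opens to 85 mm and grips with 20 to 120 N. Pads are 22 mm wide; open, the fingers measure 114 mm over their backs; the gripper's body (76 mm by 85 mm) begins 54 mm behind the grasp point. The pads swing forward as they close: fully open they stand 13 mm farther back than shut.
Start: joints at [1.225, 0.321, -0.07, 1.45, 0.023, 1.371, -0.057], TCP at [0.229, -0.608, 0.239] pointing down, gripper open.
Joint ranges: [-2.86, 2.86], [-0.3, 2.09], [-1.38, 1.24], [0.06, 2.45], [-1.56, 4.7], [0.09, 2.05], [-2.69, 2.69]. Speed limits (rad/s): [2.57, 2.57, 3.14, 3.14, 3.14, 3.14, 3.14].

### API

Orientations are given as a unit quaternion [w, x, y, z].
In Python, from bench import ctrl gives the robot as it stands.
- The arm moves only by the shell command python3 -m crank 'ROWS'. ROWS is JSON, a list of rows, each a list of 7 numbers: the opening, from -1 (shut) to 1 (fully open), then the shift along the tool's x, y, z in m, then the turn, a rotation vector about the tool's x, y, z in degrees. In form: [[jaw, x, y, z, rx, ry, rz], ...]. A call has 1 to 5 rows; each row shifts and turns the pose as measured when the row begins, along the tool's axes as they then stand; what a row does not reach is not made up. A row lasts 1/8 s, in which the tool goes at most 62.5 mm and 10.7 degrees, less where a joint would pass 70% of its speed; a pose out of reach is approached as far as the arm can. A call is refused whole if a number of a shift passes 0.0625 or a number of a turn 10.7, either way. A call with a gripper value outside its range is refused whole. The fingers move at their own pace and stop on an object; the grip force is fixed at half the most. Time passes only in rows, so rows that do not move let the fingers close. It gives the time, the measured TCP pose, the force and the opening at its end, in the units of the state.
- ctrl.observe(): the state, without advancing time (a new reading comes with each control period).
- ctrl.capture(name): name is "side" or "top" or "wrist"; returns the picture (480x640x3 uint8, red, green, blue); there is no depth.
- ctrl.camera_params(name): a dict with "fx", "fy", "cx", "cy" (pixels), "R" (3x3) and "t" (3): a world point X has camera coordinates R X + t. Camera axes: x right, y down, z forward; pixel columns grow to the right and rows downward; lengths in m; the calibration is good to about 2 mm. The wrist camera is an equidistant fisheye: a pixel r from the principal point sees the ray r / f radians off the axis. A picture is of the moment at which its call begins: read the wrist's pose just before it. camera_params takes no time and is no camera call; for the wrist camera it gives the pose at the moment of the call.
- ctrl.job_done(): hands the job in, once; it reports no verdict.
The state is a dict: "time": time; "joint_pos": joint angles; "joint_vel": joint speeds; "joint_torque": joint torques, N m; "ee_pos": TCP position; "ee_rot": TCP orientation; "force": force on the tool from outside, world axes, zero at the start; "moment": the same for the moment, N m; "finger_gap": finger opening in m.
Only numpy, scipy, OpenCV 4.12 (cv2) and the standard library are available. Lean on these libraries where they do the work, as an engineer would, in place of code of your own. Each camera call takes 0.05 s, during which the arm holds its last target.

### The job

Lay out this lot for its overhead photo. First stand every tall carton that is there, upright and let go, in a row square against the front edge of the plywood board (feet on the deck touching the board's edge, front towards the robot), and only when all of them stand there tip each one over the edge on to the board, flat on its back. Also turn every flat blade case over, so that in the end all cartons and blade cases lie flat on the board, picture or blade side up, none on top of another (sticking out a little over its front edge is fine); leave the grinder, clamp and jar alone.

Things in the scene. Friction and masses are not known exactly. Their poses are not given: they have to be found in the camera images.
- board: The photo board: a flat bare plywood sheet screwed down on the white deck, 240 mm deep (its x) by 440 mm wide (its y) by 12 mm thick. Origin: centre of its underside; its x axis points away from the robot (within 0.12 rad). Its front edge, nearest the robot, is a square 12 mm high step at x = -120 mm.
- carton_a: A tall closed cardboard carton, 46 mm deep (its x), 66 mm wide (its y), 160 mm high (its z), 0.2 to 0.4 kg. Origin: centre of its bottom. Its front, a white panel with a dark picture, is the -x face; its back is plain. It starts upright, front within 35 degrees of world -x. May be absent. Tipped over the board's edge it comes to lie with 15 to 40 mm of its foot over the edge.
- carton_a_mid (a point): Centre of the carton_a box (80 mm above its bottom), axes as the carton's.
- carton_b: A tall closed cardboard carton, 46 mm deep (its x), 66 mm wide (its y), 160 mm high (its z), 0.2 to 0.4 kg. Origin: centre of its bottom. Its front, a white panel with a dark picture, is the -x face; its back is plain. It starts upright, front within 35 degrees of world -x. May be absent. Tipped over the board's edge it comes to lie with 15 to 40 mm of its foot over the edge.
- carton_b_mid (a point): Centre of the carton_b box (80 mm above its bottom), axes as the carton's.
- carton_c: A tall closed cardboard carton, 46 mm deep (its x), 66 mm wide (its y), 160 mm high (its z), 0.2 to 0.4 kg. Origin: centre of its bottom. Its front, a white panel with a dark picture, is the -x face; its back is plain. It starts upright, front within 35 degrees of world -x. May be absent. Tipped over the board's edge it comes to lie with 15 to 40 mm of its foot over the edge.
- carton_c_mid (a point): Centre of the carton_c box (80 mm above its bottom), axes as the carton's.
- case_a: A flat dark rigid plastic saw blade case, 150 mm long (its x), 52 mm wide (its y), 30 mm thick (its z), about 0.1 to 0.16 kg. Its front, a pale panel with three steel blades, is the -z face; its back, dark with five cross ribs, is the +z face. Origin: centre of its front face. It starts lying front down on the deck, back up, +z up. It may be absent.
- case_a_mid (a point): Centre of the case_a block (15 mm inside from either face), axes as the case's.
- case_b: A flat dark rigid plastic saw blade case, 150 mm long (its x), 52 mm wide (its y), 30 mm thick (its z), about 0.1 to 0.16 kg. Its front, a pale panel with three steel blades, is the -z face; its back, dark with five cross ribs, is the +z face. Origin: centre of its front face. It starts lying front down on the deck, back up, +z up. It may be absent.
- case_b_mid (a point): Centre of the case_b block (15 mm inside from either face), axes as the case's.
- grinder: Bystander: an angle grinder, about 270 mm long, lying on the deck beyond the board's far right corner. Origin under its middle.
- ring_clamp: Bystander: a flat C-shaped clamp, 130 mm across, lying beyond the board. Origin under its middle.
- grease_jar: Bystander: a jar, 70 mm across and 90 mm high, beyond the cartons to the robot's left. Origin: centre of its bottom.
There are look-alikes about, which are no part of the job. What is shaped like the case_b but yellow is not meant.

How it is judged:
By the outcome, as a careful person would: the job done as asked, in the order asked, and still so for the second after the job is handed in, with the robot touching nothing.
Of carton_a, carton_b, carton_c, case_a, case_b only 4 to 5 are there at a start; the rules pass over those that are not, and their reading is None.
At some moment in a run one of case_a, case_b may be knocked a few centimetres aside while the robot is not near it.
Once in a run the grip may slacken for a moment while it holds something.
It also fails if it takes over 210 s, if anything falls off the work surface, if the arm or the gripper's body presses on something with over 40 N, if the wrist force passes 120 N, or if a joint passes its speed limit or range.

## Working session

There is one attempt and no reset: what is moved stays moved. The work goes in short steps, Python scripts to look and compute and a shell command to move; the robot and the scene stay as the last step left them, time stands still between calls to the robot, and variables do not carry over. Pictures are saved under pics/ and viewed, and the job is handed in when it is done.

```bash
ls -la; mkdir -p pics
python3 - <<'E'
from bench import ctrl
import cv2,numpy as np
print(ctrl.observe())
for n in("top","side","wrist"):
    im=ctrl.capture(n); cv2.imwrite(f"pics/{n}0.png",im[:,:,::-1]); p=ctrl.camera_params(n); print(n,{k:np.round(v,4).tolist() for k,v in p.items()})
E
```

```text
total 12
drwxr-xr-x  3 agent agent 4096 Dec  7 04:41 .
drwxr-xr-x 23 root  root  4096 Dec  7 04:41 ..
drwxr-xr-x  2 agent agent 4096 Dec  7 04:41 pics
{'time': 0.0, 'joint_pos': array([ 1.22513941,  0.32184873, -0.07006072,  1.45170149,  0.02258395,
        1.37079258, -0.05689357]), 'joint_vel': array([-0.00107302,  0.00022219,  0.00038927, -0.00187707,  0.00128943,
       -0.00156524,  0.00050041]), 'joint_torque': array([ 5.56009836e-04, -4.93574309e+01, -3.81629197e-01, -3.14327967e+01,
        1.28514133e-02,  1.15440076e-02, -2.69557262e-06]), 'ee_pos': array([ 0.22858815, -0.60790964,  0.23819329]), 'ee_rot': array([ 0.58080121,  0.4028424 ,  0.58197834, -0.40210592]), 'force': array([ 0.01826472,  0.84712457, -1.24778691]), 'moment': array([0.02525   , 0.02451731, 0.00755273]), 'finger_gap': 0.08522702527915826}
top {'fx': 591.2162, 'fy': 591.2162, 'cx': 317.5228, 'cy': 249.1362, 'R': [[0.003, -1.0, 0.0023], [-0.9942, -0.0032, -0.1072], [0.1072, -0.002, -0.9942]], 't': [-0.0614, 0.5816, 1.7753]}
side {'fx': 579.0383, 'fy': 579.0383, 'cx': 309.9443, 'cy': 237.6364, 'R': [[0.9593, -0.2825, -0.0016], [-0.1602, -0.5393, -0.8267], [0.2327, 0.7933, -0.5626]], 't': [-0.5662, 0.1417, 1.7596]}
wrist {'fx': 371.6483, 'fy': 371.6483, 'cx': 323.7242, 'cy': 235.3368, 'R': [[0.3508, -0.9364, -0.0004], [-0.895, -0.3354, 0.294], [-0.2755, -0.1028, -0.9558]], 't': [-0.6486, -0.0369, 0.3792]}
```

View pics/top0.png

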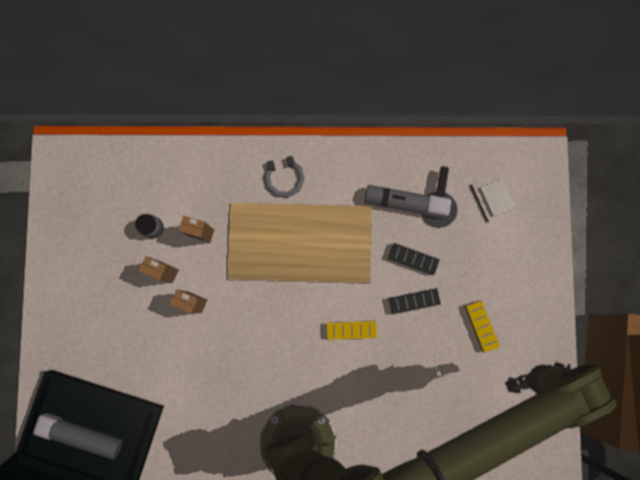

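View pics/side0.png

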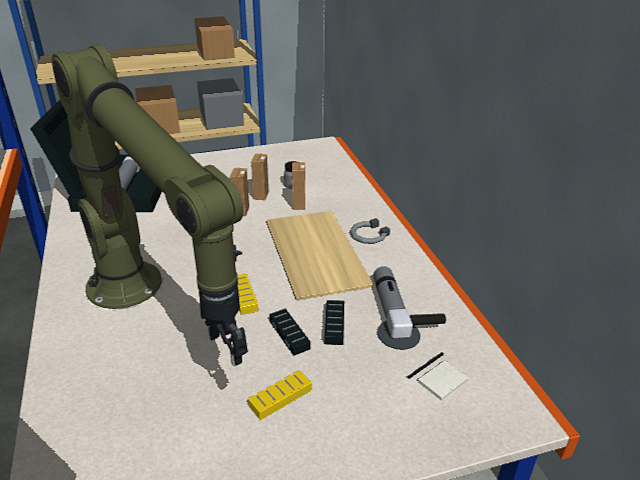

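View pics/wrist0.png

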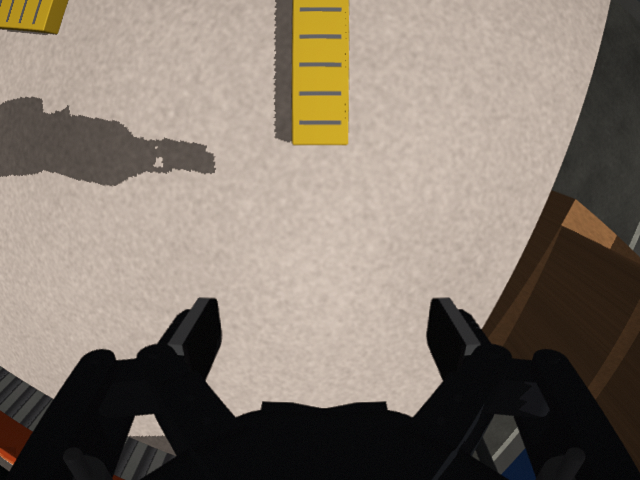

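Overview: three brown cartons at top px (196,229), (158,269) and (188,301). Two dark ribbed cases at (413,258) and (413,301). Two yellow look-alikes at (350,330) and (482,326), which aren't meant. The board is at about (300,243). I'll enlarge and measure next.

```bash
cat > h.py <<'E'
import numpy as np, cv2
from scipy.spatial.transform import Rotation as Ro
from bench import ctrl
def P(n): 
    p=ctrl.camera_params(n); p['R']=np.array(p['R']);p['t']=np.array(p['t']); p['n']=n; return p
def ray(p,uv):
    uv=np.atleast_2d(uv).astype(float); x=(uv[:,0]-p['cx'])/p['fx']; y=(uv[:,1]-p['cy'])/p['fy']
    if p['n']=='wrist':
        r=np.hypot(x,y)+1e-12; d=np.stack([np.sin(r)*x/r,np.sin(r)*y/r,np.cos(r)],1)
    else: d=np.stack([x,y,np.ones_like(x)],1)
    return -p['R'].T@p['t'], d@p['R']
def onz(p,uv,z):
    c,d=ray(p,uv); return c+d*((z-c[2])/d[:,2])[:,None]
def proj(p,X):
    c=np.atleast_2d(X)@p['R'].T+p['t']
    if p['n']=='wrist':
        rr=np.hypot(c[:,0],c[:,1])+1e-12; th=np.arctan2(rr,c[:,2]); return np.stack([p['cx']+p['fx']*th*c[:,0]/rr,p['cy']+p['fy']*th*c[:,1]/rr],1)
    return np.stack([p['cx']+p['fx']*c[:,0]/c[:,2],p['cy']+p['fy']*c[:,1]/c[:,2]],1)
def rect(p,mask,z,mina=60):
    out=[]
    cs,_=cv2.findContours(mask.astype(np.uint8),cv2.RETR_EXTERNAL,cv2.CHAIN_APPROX_NONE)
    for c in cs:
        if cv2.contourArea(c)<mina: continue
        w=onz(p,c[:,0,:],z)[:,:2]; (cx,cy),(a,b),th=cv2.minAreaRect((w*1000).astype(np.float32))
        if a<b: a,b,th=b,a,th+90
        out.append((c[:,0].mean(0).round().tolist(),round(cx/1000,4),round(cy/1000,4),round(a),round(b),round((th+90)%180-90,1)))
    return out
def tool():
    s=ctrl.observe(); q=s['ee_rot']; R=Ro.from_quat([q[1],q[2],q[3],q[0]]).as_matrix(); return np.array(s['ee_pos']),R,s
def Rt(xdir,zdir):
    x=np.array(xdir,float);x/=np.linalg.norm(x); z=np.array(zdir,float); z-=x*(x@z); z/=np.linalg.norm(z); return np.stack([x,np.cross(z,x),z],1)
def go(pos,R=None):
    """shift in tool axes to pos; rotation vector deg (tool axes) to R"""
    p,R0,s=tool(); 
    d=np.array(pos)-p; print('t',round(s['time'],2),'shift tool mm',(R0.T@d*1000).round(1),'world mm',(d*1000).round(1))
    if R is not None:
        rv=Ro.from_matrix(R0.T@R).as_rotvec(degrees=True); rv2=Ro.from_matrix(R0.T@R@np.diag([1,-1,-1])).as_rotvec(degrees=True)
        print('turn',rv.round(1),'alt',rv2.round(1), 'shift in goal axes',(R.T@d*1000).round(1))
def snap(n,name,crop=None,k=1):
    im=ctrl.capture(n)[:,:,::-1]; o=im
    if crop: x0,y0,x1,y1=crop; o=im[y0:y1,x0:x1]
    if k!=1:o=cv2.resize(o,None,fx=k,fy=k,interpolation=cv2.INTER_CUBIC)
    cv2.imwrite(f'pics/{name}.png',o); return im
E
python3 - <<'E'
from h import *
im=cv2.imread('pics/top0.png'); cv2.imwrite('pics/tz0.png',cv2.resize(im[190:345,110:510],None,fx=2,fy=2,interpolation=cv2.INTER_CUBIC))
p=P('top'); hsv=cv2.cvtColor(im,cv2.COLOR_BGR2HSV)
sub=np.zeros(im.shape[:2],bool); sub[190:345,110:520]=1
H,S,V=[hsv[...,i].astype(int) for i in range(3)]
for n,m,z in (('board',(H>12)&(H<28)&(S>70)&(V>130),.012),('carton',(H<18)&(S>90)&(V>60),.16),('case',(V<75),.03)):
    print(n); [print(r) for r in rect(p,m&sub,z)]
for uv in((196,229),(413,258),(300,243)): print(hsv[uv[1],uv[0]])
p0,R,s=tool(); print(R.round(3))
E
```

```text
board
([351.0, 330.0], 0.3368, -0.1633, 152, 55, -87.7)
([483.0, 324.0], 0.3544, -0.5637, 144, 53, 20.6)
([300.0, 242.0], 0.6061, -0.0041, 440, 240, 88.7)
carton
([187.0, 302.0], 0.4178, 0.3055, 92, 51, 67.3)
([157.0, 269.0], 0.5073, 0.3924, 102, 49, 63.9)
([195.0, 228.0], 0.6274, 0.2859, 96, 49, 70.2)
case
([414.0, 301.0], 0.4251, -0.3513, 151, 48, -78.2)
([413.0, 259.0], 0.5525, -0.3498, 150, 53, 70.0)
([151.0, 226.0], 0.6505, 0.4583, 92, 66, 63.7)
([415.0, 205.0], 0.7106, -0.343, 281, 112, -89.8)
[ 14 142 120]
[15  8 66]
[ 18 120 166]
[[-0.001  0.936  0.352]
 [ 0.001  0.352 -0.936]
 [-1.    -0.    -0.001]]
```

View pics/tz0.png

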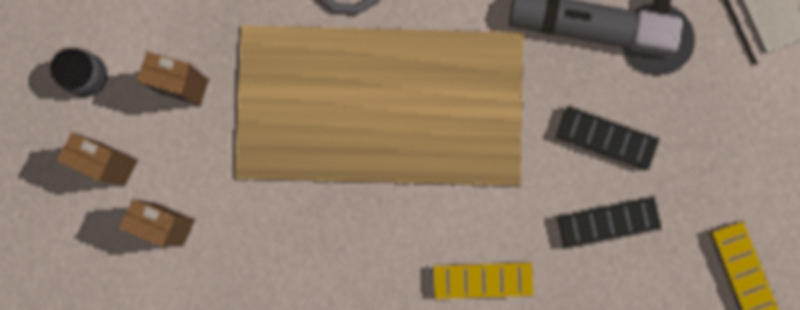

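Run:
```python
from h import *
a=np.radians(-20); go([.5525,-.35,.239],Rt([0,0,-1],[np.cos(a),np.sin(a),0]))
```

```text
t 0.15 shift tool mm [  -0.4  394.  -127.5] world mm [323.8 258.    0.5]
turn [-49.4  -0.1  -0. ] alt [ 1.306e+02 -0.000e+00  1.000e-01] shift in goal axes [ -0.5 353.2 216.1]
```

```bash
python3 -m crank '[[1,0,0.06,-0.02,0,0,0],[1,0,0.06,-0.02,0,0,0],[1,0,0.06,-0.02,0,0,0],[1,0,0.06,-0.02,0,0,0],[1,0,0.06,-0.02,0,0,0]]'; python3 -m crank '[[1,0,0.06,-0.02,0,0,0],[1,0,0.03,-0.01,-10,0,0],[1,0,0,0,-10,0,0],[1,0,0,0,-10,0,0],[1,0,0,0,-10,0,0]]';python3 - <<'E'
from h import *
a=np.radians(-20); go([.5525,-.35,.239],Rt([0,0,-1],[np.cos(a),np.sin(a),0]))
print(tool()[2]['joint_pos'].round(2))
E
```

```text
time: 0.78
ee_pos: [0.4687, -0.4144, 0.2355]
ee_rot: [0.577, 0.406, 0.58, -0.408]
force: [-0.0, -0.1, -0.2]
finger_gap: 0.0854
time: 1.4
ee_pos: [0.5488, -0.346, 0.2329]
ee_rot: [0.683, 0.174, 0.688, -0.171]
force: [-0.1, -0.6, 0.1]
finger_gap: 0.0854
t 1.4 shift tool mm [-6.1 -1.8  5.1] world mm [ 3.7 -4.   6.1]
turn [-8.2 -0.4 -0.2] alt [171.8  -0.3   0.7] shift in goal axes [-6.1 -2.5  4.8]
[ 0.82  0.35 -0.38  1.45  0.13  1.38 -0.06]
```

```bash
python3 -m crank '[[1,0,0,0.004,-8.5,0,0],[1,0,0,0,0,0,0]]'
python3 - <<'E'
from h import *
p=P('wrist'); im=snap('wrist','w1')
a=np.radians(-20); go([.5525,-.35,.239],Rt([0,0,-1],[np.cos(a),np.sin(a),0]))
hsv=cv2.cvtColor(im,cv2.COLOR_BGR2HSV); m=(hsv[...,2]<75)
m[330:]=0
for r in rect(p,m,.03,300): print(r)
print(proj(p,[[.5525,-.35,.03]]))
print(tool()[2]['joint_pos'].round(2))
E
```

```text
time: 1.65
ee_pos: [0.5521, -0.3476, 0.2319]
ee_rot: [0.694, 0.122, 0.7, -0.117]
force: [0.1, 0.1, -0.2]
finger_gap: 0.0852
t 1.7 shift tool mm [-7.1 -2.   1.3] world mm [ 0.6 -2.4  7.1]
turn [ 0.5 -0.5 -0.3] alt [-179.5    0.4   -0.8] shift in goal axes [-7.1 -2.1  1.4]
([450.0, 318.0], 0.6467, -0.5037, 65, 37, -23.1)
([532.0, 309.0], 0.7381, -0.5348, 82, 9, 22.7)
([568.0, 221.0], 0.8048, -0.4467, 102, 30, -9.7)
([208.0, 268.0], 0.3953, -0.3592, 150, 135, -78.3)
([330.0, 206.0], 0.555, -0.3509, 148, 51, 70.1)
([509.0, 102.0], 0.7549, -0.3049, 47, 17, 80.9)
([632.0, 44.0], 0.9453, -0.2702, 129, 48, 66.1)
([471.0, 133.0], 0.7216, -0.3221, 250, 74, 70.2)
[[327.23875859 209.86743343]]
[ 0.83  0.36 -0.4   1.43  0.14  1.38  0.08]
```

View pics/w1.png

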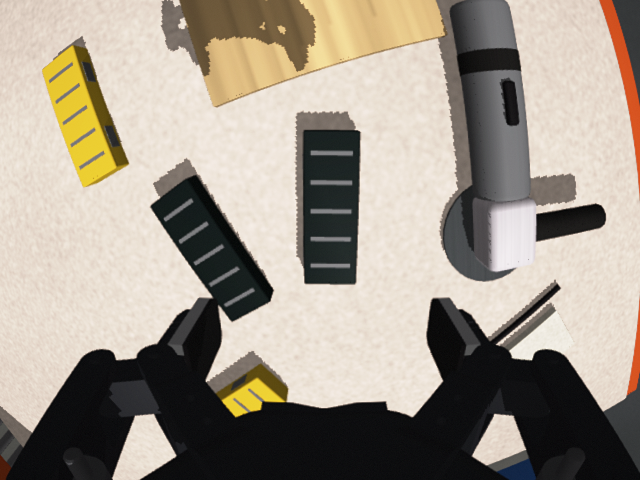

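Run:
```python
from h import *
a=np.radians(-20); go([.567,-.318,.012],Rt([0,0,-1],[np.cos(a),np.sin(a),0]))
```

```text
t 1.7 shift tool mm [220.   31.9   6.3] world mm [  15.1   29.6 -219.9]
turn [ 0.5 -0.5 -0.3] alt [-179.5    0.4   -0.8] shift in goal axes [219.9  33.    4. ]
```

```bash
python3 -m crank '[[1,0.05,0.032,0.005,0.5,-0.5,-0.3],[1,0.05,0,0,0,0,0],[1,0.05,0,0,0,0,0],[1,0.035,0,0,0,0,0],[1,0,0,0,0,0,0]]'
python3 - <<'E'
from h import *
a=np.radians(-20); go([.567,-.318,.012],Rt([0,0,-1],[np.cos(a),np.sin(a),0]))
E
```

```text
time: 2.33
ee_pos: [0.5674, -0.3193, 0.0433]
ee_rot: [0.696, 0.127, 0.695, -0.129]
force: [-0.8, 0.0, 0.7]
finger_gap: 0.0854
t 2.33 shift tool mm [31.3  1.1 -0.9] world mm [ -0.4   1.3 -31.3]
turn [-0.9  0.1  0.1] alt [179.1   0.2  -0.2] shift in goal axes [31.3  1.1 -0.8]
```

```bash
python3 -m crank '[[1,0.031,0.001,0,-0.9,0,0],[1,0.001,0,0,0,0,0],[-1,0,0,0,0,0,0],[-1,0,0,0,0,0,0],[-1,0,0,0,0,0,0]]'; python3 -m crank '[[-1,0,0,0,0,0,0],[-1,-0.03,0,0,0,0,0],[-1,-0.04,0,0,0,0,0],[-1,-0.05,0,0,0,0,0]]'
python3 - <<'E'
from h import *
p=P('wrist'); im=snap('wrist','w2')
E
```

```text
time: 2.95
ee_pos: [0.5731, -0.3216, 0.0208]
ee_rot: [0.701, 0.122, 0.691, -0.127]
force: [0.0, 0.1, -1.7]
finger_gap: 0.0507
time: 3.45
ee_pos: [0.568, -0.3189, 0.1383]
ee_rot: [0.697, 0.123, 0.695, -0.126]
force: [0.4, -0.1, -0.8]
finger_gap: 0.0504
```

View pics/w2.png

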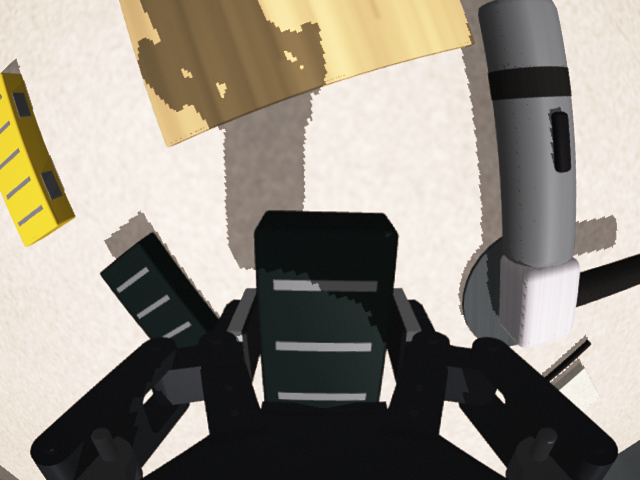

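```bash
python3 -m crank '[[-1,-0.06,0,0,0,0,0],[-1,0,0,0,0,0,10],[-1,0,0,0,0,0,10],[-1,0,0,0,0,0,10],[-1,0,0,0,0,0,10]]'
python3 - <<'E'
from h import *
p,R,s=tool(); print(R.round(2),s['joint_pos'].round(2))
E
```

```text
time: 4.12
ee_pos: [0.5765, -0.3154, 0.2103]
ee_rot: [0.707, 0.349, 0.602, 0.13]
force: [0.2, 0.7, -2.4]
finger_gap: 0.0508
[[ 0.24  0.24  0.94]
 [ 0.6   0.72 -0.34]
 [-0.76  0.65  0.03]] [ 1.13  0.59 -0.51  1.37 -0.4   1.47  0.42]
```

```bash
python3 -m crank '[[-1,0,0,0,0,0,10],[-1,0,0,0,0,0,10],[-1,0,0,0,0,0,10],[-1,0,0,0,0,0,10],[-1,0,0,0,0,0,10]]'
python3 - <<'E'
from h import *
p,R,s=tool(); print(R.round(2),s['joint_pos'].round(2))
go([.67,-.04,.16],Rt([0,1,0],[1,0,0]))
snap('side','s1',(180,100,500,400),2)
E
```

```text
time: 4.75
ee_pos: [0.5748, -0.3239, 0.2085]
ee_rot: [0.586, 0.575, 0.389, 0.418]
force: [0.5, -0.1, -1.6]
finger_gap: 0.0504
[[ 0.35 -0.04  0.94]
 [ 0.94 -0.01 -0.35]
 [ 0.03  1.    0.04]] [ 1.3   1.08 -0.64  1.23 -0.81  1.79  0.58]
t 4.75 shift tool mm [298.  -55.8 -11.6] world mm [ 95.2 283.9 -48.5]
turn [ 2.3 20.4 -1.1] alt [-174.9    1.7   31.5] shift in goal axes [283.9 -48.5  95.2]
```

View pics/s1.png

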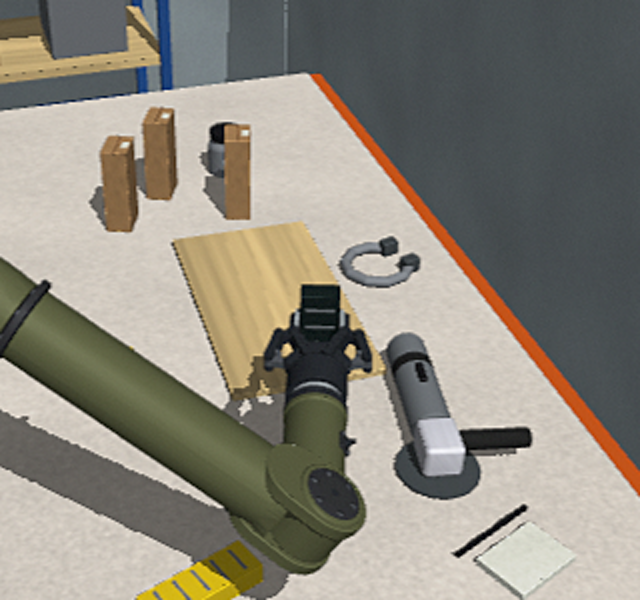

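```bash
python3 -m crank '[[-1,0.05,0,0,1,10,-0.5],[-1,0.05,0,0.02,1,10,-0.5],[-1,0.055,0,0.025,0,0,0],[-1,0.055,0,0.025,0,0,0],[-1,0.05,0,0.02,0,0,0]]'
python3 - <<'E'
from h import *
p,R,s=tool(); print(s['joint_pos'].round(2))
go([.68,-.03,.16],Rt([0,1,0],[1,0,0]))
E
```

```text
time: 5.42
ee_pos: [0.6936, -0.0757, 0.194]
ee_rot: [0.501, 0.507, 0.5, 0.492]
force: [0.9, -0.6, -1.5]
finger_gap: 0.0508
[ 0.92  1.14 -0.71  1.17 -0.76  1.7   0.48]
t 5.42 shift tool mm [ 45.6 -34.  -13.8] world mm [-13.6  45.7 -34. ]
turn [-0.8  0.9  0.2] alt [179.2   0.3  -1.4] shift in goal axes [ 45.7 -34.  -13.6]
```

```bash
python3 -m crank '[[-1,0.046,-0.01,-0.014,-0.8,0.9,0],[-1,0,-0.025,0,0,0,0],[-1,0,-0.02,0,0,0,0],[-1,0,-0.01,0,0,0,0],[-1,0,0,0,0,0,0]]'
python3 - <<'E'
from h import *
p,R,s=tool(); print(R.round(3),s['force'])
go([.68,-.03,.122],Rt([0,1,0],[1,0,0]))
snap('wrist','w3'); snap('side','s2',(180,100,500,400),2)
E
```

```text
time: 6.05
ee_pos: [0.6811, -0.0243, 0.1266]
ee_rot: [0.504, 0.493, 0.505, 0.498]
force: [-0.0, -0.9, 0.0]
finger_gap: 0.0507
[[-0.006 -0.004  1.   ]
 [ 1.     0.017  0.006]
 [-0.017  1.     0.004]] [-0.01062538 -0.86653248  0.03987858]
t 6.05 shift tool mm [-5.6 -4.7 -1.1] world mm [-1.1 -5.7 -4.6]
turn [ 0.2 -0.3  1. ] alt [-179.8   -1.5   -0.5] shift in goal axes [-5.7 -4.6 -1.1]
```

View pics/s2.png

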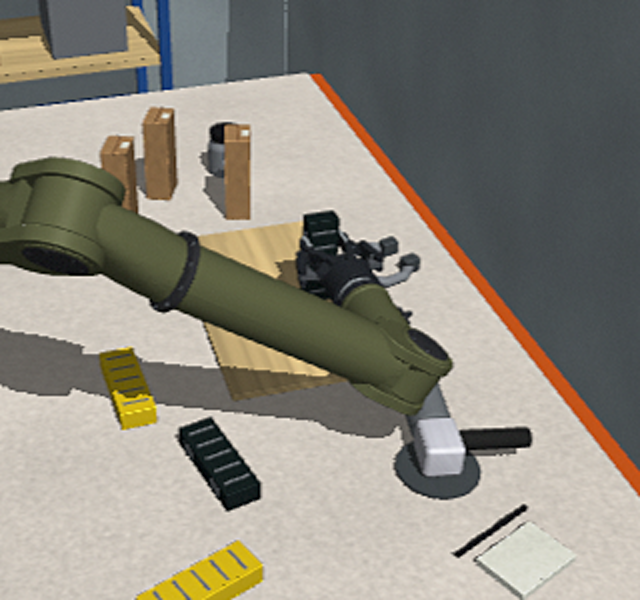

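View pics/w3.png

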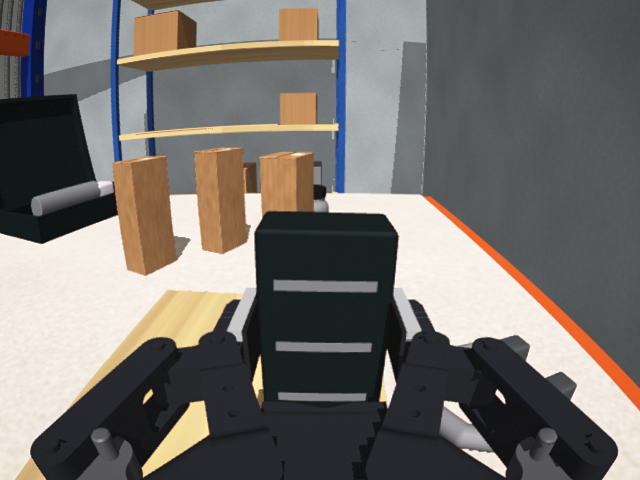

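```bash
python3 -m crank '[[-1,-0.006,0.025,0,0.2,-0.3,1],[-1,0,0,-0.05,0,0,0],[-1,0,0,-0.035,0,0,0],[-1,0,-0.01,0,0,0,0],[-1,0,-0.008,0,0,0,0]]'
python3 - <<'E'
from h import *
p,R,s=tool(); print(R.round(3),s['force'])
go([.595,-.03,.122],Rt([0,1,0],[1,0,0]))
E
```

```text
time: 6.78
ee_pos: [0.5982, -0.0336, 0.1453]
ee_rot: [0.505, 0.498, 0.495, 0.502]
force: [0.0, -0.2, -1.7]
finger_gap: 0.0505
[[ 0.006 -0.013  1.   ]
 [ 1.    -0.001 -0.006]
 [ 0.001  1.     0.013]] [ 0.02135273 -0.2052597  -1.65208145]
t 6.78 shift tool mm [  3.5 -23.3  -3.6] world mm [ -3.2   3.6 -23.3]
turn [ 0.8  0.4 -0. ] alt [-1.792e+02  1.000e-01  6.000e-01] shift in goal axes [  3.6 -23.3  -3.2]
```

```bash
python3 -m crank '[[-1,0.002,-0.012,-0.003,0.8,0.4,0],[-1,0,-0.008,0,0,0,0],[-1,0,-0.003,0,0,0,0],[-1,0,-0.001,0,0,0,0],[-1,0,-0.001,0,0,0,0]]'
python3 - <<'E'
from h import *
p,R,s=tool(); print(R.round(3),s['force'])
go([.595,-.03,.122],Rt([0,1,0],[1,0,0]))
snap('side','s3',(180,100,500,400),2)
E
```

```text
time: 7.4
ee_pos: [0.5973, -0.03, 0.1238]
ee_rot: [0.497, 0.501, 0.498, 0.505]
force: [-2.6, -0.6, 3.9]
finger_gap: 0.0512
[[-0.005 -0.003  1.   ]
 [ 1.    -0.012  0.005]
 [ 0.012  1.     0.003]] [-2.61189367 -0.55765631  3.93054601]
t 7.4 shift tool mm [ 0.  -1.8 -2.3] world mm [-2.3  0.  -1.8]
turn [ 0.2 -0.3 -0.7] alt [-179.8    1.1   -0.5] shift in goal axes [ 0.  -1.8 -2.3]
```

View pics/s3.png

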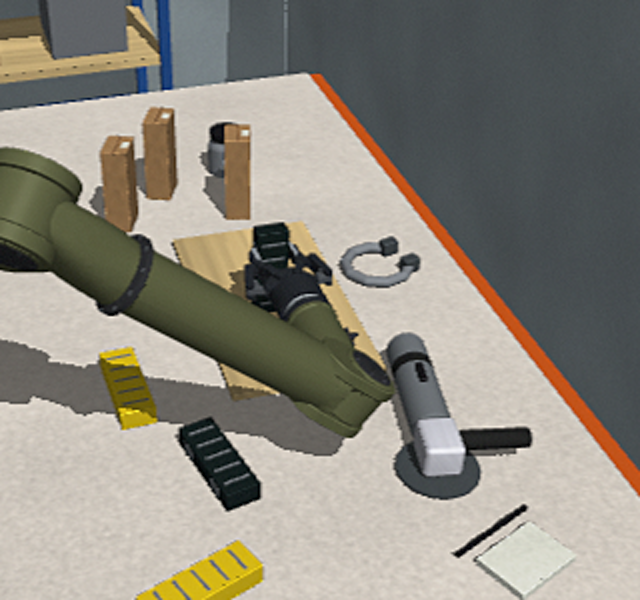

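```bash
python3 -m crank '[[1,0,0,0,0,0,0],[1,0,0,0,0,0,0],[1,0,0,0,0,0,0],[1,-0.02,0,0,0,0,0],[1,-0.05,0,0,0,0,0]]';  python3 -m crank '[[1,-0.04,0,0,0,0,0],[1,0,0.05,0,0,0,0],[1,0,0.05,0,0,0,0],[1,0,0.05,0,0,0,0]]'
python3 - <<'E'
from h import *
p,R,s=tool(); print(s['joint_pos'].round(2))
snap('side','s4',(180,100,500,400),2); snap('wrist','w4')
E
```

```text
time: 8.07
ee_pos: [0.5971, -0.0984, 0.1221]
ee_rot: [0.495, 0.5, 0.499, 0.506]
force: [1.2, -0.4, 0.1]
finger_gap: 0.0853
time: 8.57
ee_pos: [0.5969, -0.1529, 0.2667]
ee_rot: [0.496, 0.506, 0.499, 0.499]
force: [-0.0, 0.2, 0.2]
finger_gap: 0.0851
[ 1.09  1.   -0.71  1.28 -0.77  1.85  0.48]
```

View pics/s4.png

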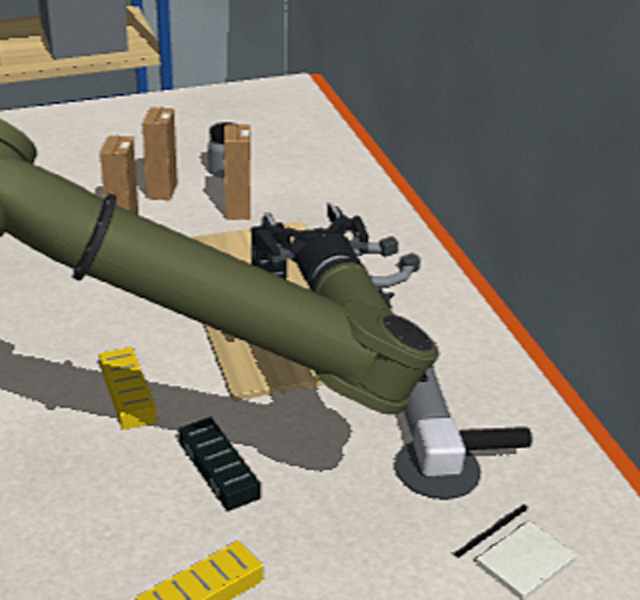

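```bash
python3 -m crank '[[-1,0.06,0,0,0,0,0],[-1,0.06,0,0,0,0,0],[-1,0.06,0,0,0,0,0],[-1,0.02,0,0,0,0,-10],[-1,0,0,0,0,0,-10]]';  python3 -m crank '[[-1,0,0,0,0,0,-10],[-1,0,0,0,0,0,-10],[-1,0,0,0,0,0,-10],[-1,0,0,0,0,0,-10],[-1,0,0,0,0,0,-10]]';python3 -m crank '[[-1,0,0,0,0,0,-10],[-1,0,0,0,0,0,-8],[-1,0,0,0,0,0,0]]'
python3 - <<'E'
from h import *
p,R,s=tool(); print(s['joint_pos'].round(2))
go([.597,.02,.135],Rt([0,0,-1],[1,0,0]))
E
```

```text
time: 9.3
ee_pos: [0.601, 0.0426, 0.267]
ee_rot: [0.582, 0.41, 0.578, 0.398]
force: [-0.4, -1.1, -0.4]
finger_gap: -0.0002
time: 9.93
ee_pos: [0.6039, 0.0318, 0.2705]
ee_rot: [0.701, 0.12, 0.696, 0.098]
force: [0.6, 0.3, -1.2]
finger_gap: 0.0002
time: 10.3
ee_pos: [0.6052, 0.0336, 0.2751]
ee_rot: [0.71, 0.005, 0.704, -0.016]
force: [0.7, 0.4, 0.4]
finger_gap: -0.0001
[ 0.44  0.27 -0.67  1.5   0.18  1.43 -0.26]
t 10.3 shift tool mm [140.3 -11.7  -8.9] world mm [  -8.2  -13.6 -140.1]
turn [-1.7  0.4  0.9] alt [178.3   1.3  -0.7] shift in goal axes [140.1 -13.6  -8.2]
```

```bash
python3 -m crank '[[-1,0.055,0,-0.008,-1.7,0.4,0.9],[-1,0.055,0,0,0,0,0],[-1,0.025,0,0,0,0,0],[-1,0,-0.02,0,0,0,0],[-1,0,-0.02,0,0,0,0]]';  python3 -m crank '[[-1,0,-0.015,0,0,0,0],[-1,0,-0.015,0,0,0,0],[-1,0,-0.015,0,0,0,0],[-1,0,-0.01,0,0,0,0],[-1,0,0,0,0,0,0]]'
python3 - <<'E'
from h import *
snap('side','s5',(180,100,500,400),2); snap('wrist','w5')
E
```

```text
time: 10.92
ee_pos: [0.5977, -0.0178, 0.1343]
ee_rot: [0.706, 0.009, 0.708, -0.001]
force: [-0.7, -0.3, -0.2]
finger_gap: 0.0
time: 11.55
ee_pos: [0.5961, -0.0831, 0.1328]
ee_rot: [0.705, 0.014, 0.709, -0.004]
force: [1.0, 0.2, -0.5]
finger_gap: -0.0001
```

View pics/s5.png

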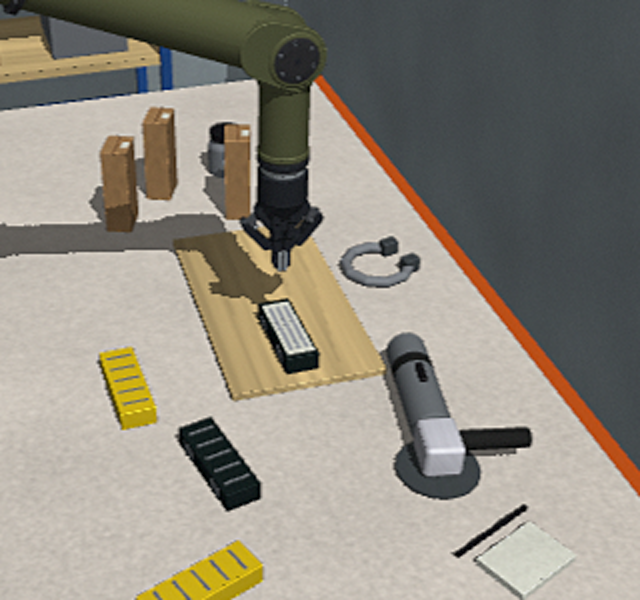

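View pics/w5.png

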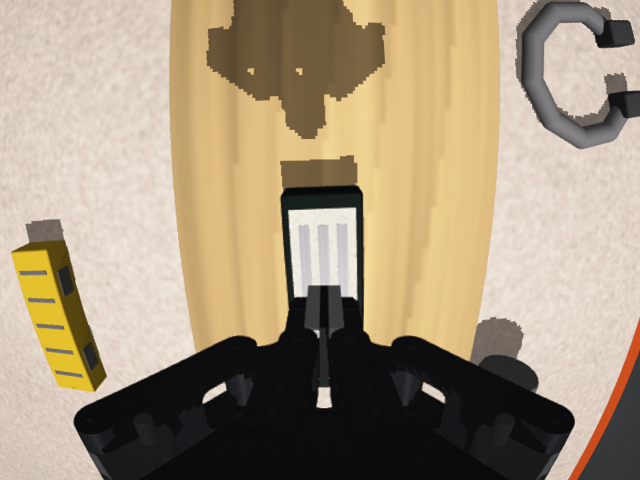

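Run:
```python
from h import *
a=np.radians(12); go([.425,-.35,.235],Rt([0,0,-1],[np.cos(a),np.sin(a),0]))
```

```text
t 11.65 shift tool mm [-105.2 -271.  -165.2] world mm [-171.2 -268.5  102.1]
turn [-13.4  -0.2  -0.9] alt [166.6  -1.2   0.3] shift in goal axes [-102.1 -227.  -223.3]
```

```bash
python3 -m crank '[[1,-0.06,-0.02,0,0,0,-0.9],[1,-0.04,-0.05,-0.03,0,0,0],[1,0,-0.05,-0.035,0,0,0],[1,0,-0.05,-0.035,0,0,0],[1,0,-0.05,-0.035,0,0,0]]';python3 -m crank '[[1,0,-0.05,-0.03,0,0,0],[1,0,0,0,-7,0,0],[1,0,0,0,-7,0,0],[1,0,0,0,0,0,0]]'
python3 - <<'E'
from h import *
a=np.radians(12); go([.425,-.35,.235],Rt([0,0,-1],[np.cos(a),np.sin(a),0]))
p=P('wrist'); im=snap('wrist','w6')
hsv=cv2.cvtColor(im,cv2.COLOR_BGR2HSV); m=(hsv[...,2]<75)
m[330:]=0
for r in rect(p,m,.03,300): print(r)
E
```

```text
time: 12.28
ee_pos: [0.463, -0.2894, 0.2333]
ee_rot: [0.707, 0.0, 0.707, 0.001]
force: [0.5, -0.5, -0.7]
finger_gap: 0.0853
time: 12.78
ee_pos: [0.4297, -0.3431, 0.2339]
ee_rot: [0.701, -0.087, 0.702, 0.087]
force: [0.6, 0.6, 0.3]
finger_gap: 0.0852
t 12.78 shift tool mm [-1.1 -5.6 -6.3] world mm [-4.7 -6.9  1.1]
turn [ 2.1 -0.1  0. ] alt [-1.779e+02 -1.000e-01 -1.000e-01] shift in goal axes [-1.1 -5.8 -6.1]
([197.0, 318.0], 0.3167, -0.4934, 69, 39, 17.9)
([606.0, 250.0], 0.7715, -0.3055, 47, 20, 79.0)
([542.0, 265.0], 0.6963, -0.342, 318, 129, 53.0)
([317.0, 209.0], 0.4255, -0.3518, 150, 51, -78.1)
([537.0, 60.0], 0.5954, -0.1275, 146, 66, -89.3)
```

View pics/w6.png

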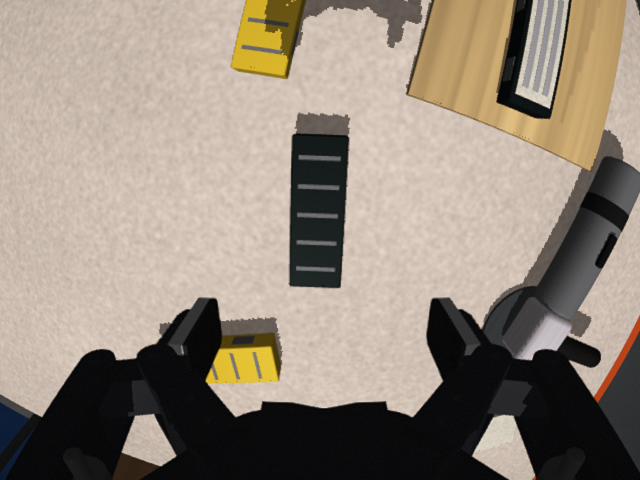

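```bash
python3 - <<'E'
from h import *
a=np.radians(12); go([.4182,-.3178,.012],Rt([0,0,-1],[np.cos(a),np.sin(a),0]))
E
python3 -m crank '[[1,0.06,0.025,-0.006,2,0,0],[1,0.06,0,0,0,0,0],[1,0.05,0,0,0,0,0],[1,0.025,0,0,0,0,0],[1,0,0,0,0,0,0]]'
python3 - <<'E'
from h import *
a=np.radians(12); go([.4182,-.3178,.012],Rt([0,0,-1],[np.cos(a),np.sin(a),0]))
E
```

```text
t 12.82 shift tool mm [222.   27.2  -5.2] world mm [ -11.8   24.9 -222. ]
turn [ 2.1 -0.   0. ] alt [-1.779e+02 -1.000e-01 -1.000e-01] shift in goal axes [222.   26.9  -6.4]
time: 13.45
ee_pos: [0.4232, -0.3171, 0.0386]
ee_rot: [0.705, -0.075, 0.702, 0.072]
force: [0.0, 0.0, -0.0]
finger_gap: 0.0856
t 13.45 shift tool mm [26.6  0.5 -5.1] world mm [ -5.   -0.7 -26.6]
turn [-0.1  0.2  0.2] alt [179.9   0.4  -0.4] shift in goal axes [26.6  0.4 -5. ]
```

```bash
python3 -m crank '[[1,0.025,0,-0.005,0,0,0],[1,0.003,0,0,0,0,0],[-1,0,0,0,0,0,0],[-1,0,0,0,0,0,0],[-1,0,0,0,0,0,0]]'; python3 -m crank '[[-1,0,0,0,0,0,0],[-1,-0.05,0,0,0,0,0],[-1,-0.06,0,0,0,0,0],[-1,-0.06,0,0,0,0,0],[-1,-0.02,0,0,0,0,10]]';python3 -m crank '[[-1,0,0,0,0,0,10],[-1,0,0,0,0,0,10],[-1,0,0,0,0,0,10],[-1,0,0,0,0,0,10],[-1,0,0,0,0,0,10]]'
python3 - <<'E'
from h import *
go([.52,-.03,.18],Rt([0,1,0],[1,0,0])); print(tool()[2]['joint_pos'].round(2))
E
```

```text
time: 14.08
ee_pos: [0.4242, -0.32, 0.0173]
ee_rot: [0.708, -0.077, 0.699, 0.069]
force: [0.3, 0.4, -1.0]
finger_gap: 0.0508
time: 14.7
ee_pos: [0.4213, -0.3135, 0.2129]
ee_rot: [0.698, -0.016, 0.703, 0.135]
force: [1.0, -0.9, -2.0]
finger_gap: 0.0505
time: 15.32
ee_pos: [0.4238, -0.3181, 0.2195]
ee_rot: [0.576, 0.285, 0.64, 0.421]
force: [-0.2, 0.2, -0.9]
finger_gap: 0.0508
t 15.32 shift tool mm [247.8  93.2 154. ] world mm [ 96.2 288.1 -39.5]
turn [  4.2 -11.6  29.6] alt [-169.2  -44.8  -17.6] shift in goal axes [288.1 -39.5  96.2]
[ 1.13  0.78 -0.43  1.23 -0.33  2.04  0.88]
```

```bash
python3 -m crank '[[-1,0.04,0.02,0.055,0,-2,5],[-1,0.04,0.01,0.055,0,-3,6],[-1,0.05,0,0.02,0,-3,6],[-1,0.05,0,0,1,-3,6],[-1,0,0,0,1,0,6]]'
python3 - <<'E'
from h import *
go([.52,-.03,.18],Rt([0,1,0],[1,0,0])); print(tool()[2]['joint_pos'].round(2))
E
```

```text
time: 15.95
ee_pos: [0.5237, -0.1201, 0.1798]
ee_rot: [0.503, 0.492, 0.492, 0.513]
force: [0.3, -0.9, -0.7]
finger_gap: 0.051
t 15.95 shift tool mm [90.2 -0.6 -2.7] world mm [-3.7 90.1  0.2]
turn [ 1.8 -0.7 -0.6] alt [-178.2    0.9   -1. ] shift in goal axes [90.1  0.2 -3.7]
[ 1.07  0.96 -0.54  1.5  -0.76  1.83  0.78]
```

```bash
python3 -m crank '[[-1,0.045,0,-0.003,1.8,-0.7,-0.6],[-1,0.045,-0.01,0,0,0,0],[-1,0,-0.025,0,0,0,0],[-1,0,-0.015,0,0,0,0],[-1,0,-0.005,0,0,0,0]]'
python3 - <<'E'
from h import *
go([.52,-.03,.119],Rt([0,1,0],[1,0,0])); print(tool()[2]['joint_pos'].round(2))
E
```

```text
time: 16.58
ee_pos: [0.5193, -0.0279, 0.1223]
ee_rot: [0.497, 0.504, 0.498, 0.501]
force: [-3.8, -2.5, 20.4]
finger_gap: 0.0508
t 16.57 shift tool mm [-2.1 -3.3  0.7] world mm [ 0.7 -2.1 -3.3]
turn [-0.3  0.1 -0.6] alt [179.7  -0.9  -0.2] shift in goal axes [-2.1 -3.3  0.7]
[ 1.01  0.98 -0.55  1.66 -0.78  1.65  0.86]
```

```bash
python3 -m crank '[[-1,0,0.001,0,0,0,0],[1,0,0,0,0,0,0],[1,0,0,0,0,0,0],[1,0,0,0,0,0,0],[1,-0.02,0,0,0,0,0]]';  python3 -m crank '[[1,-0.05,0,0,0,0,0],[1,-0.05,0,0,0,0,0],[1,0,0.05,0,0,0,0],[1,0,0.05,0,0,0,0],[1,0,0.05,0,0,0,0]]'
python3 - <<'E'
from h import *
snap('side','s6',(180,100,500,400),2)
go([.52,.035,.28],Rt([0,1,0],[1,0,0])); print(tool()[2]['joint_pos'].round(2))
E
```

```text
time: 17.2
ee_pos: [0.52, -0.0493, 0.1237]
ee_rot: [0.497, 0.504, 0.498, 0.501]
force: [0.2, -0.8, -0.5]
finger_gap: 0.0855
time: 17.82
ee_pos: [0.519, -0.163, 0.2695]
ee_rot: [0.496, 0.509, 0.498, 0.497]
force: [-0.9, -0.4, -0.1]
finger_gap: 0.0854
t 17.88 shift tool mm [198.5   1.1  -2.4] world mm [ -0.3 198.5   3. ]
turn [-0.2  0.6 -0.6] alt [179.8  -0.9  -0.9] shift in goal axes [198.5   3.   -0.3]
[ 1.12  0.84 -0.55  1.45 -0.84  1.94  0.62]
```

View pics/s6.png

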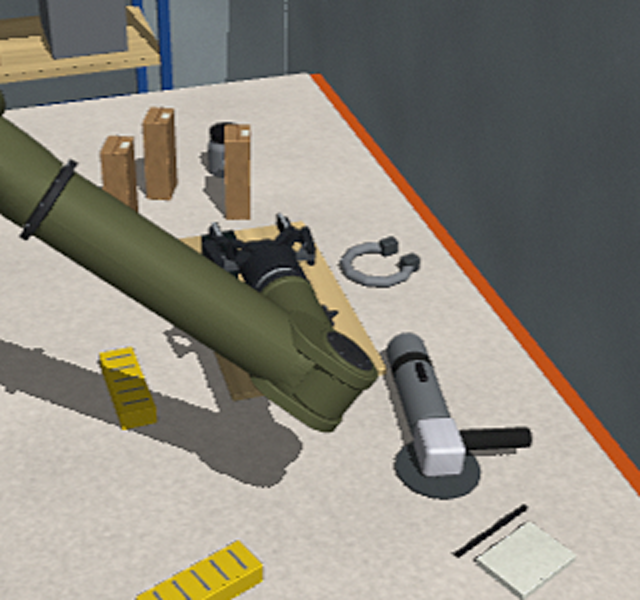

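Same over-and-behind push as before.

```bash
python3 -m crank '[[-1,0.06,0,0,0,0,0],[-1,0.06,0,0,0,0,0],[-1,0.06,0,0,0,0,0],[-1,0.025,0,0,0,0,-10],[-1,0,0,0,0,0,-10]]';  python3 -m crank '[[-1,0,0,0,0,0,-10],[-1,0,0,0,0,0,-10],[-1,0,0,0,0,0,-10],[-1,0,0,0,0,0,-10],[-1,0,0,0,0,0,-10]]';python3 -m crank '[[-1,0,0,0,0,0,-10],[-1,0,0,0,0,0,-8],[-1,0,0,0,0,0,0]]'
python3 - <<'E'
from h import *
p,R,s=tool(); print(s['joint_pos'].round(2))
snap('wrist','w7');snap('side','s7',(180,100,500,400),2)
go([.52,.03,.135],Rt([0,0,-1],[1,0,0]))
E
```

```text
time: 18.5
ee_pos: [0.5244, 0.0381, 0.2759]
ee_rot: [0.583, 0.412, 0.577, 0.397]
force: [0.4, -0.6, -0.3]
finger_gap: 0.0003
time: 19.12
ee_pos: [0.5269, 0.029, 0.2808]
ee_rot: [0.701, 0.122, 0.696, 0.098]
force: [-0.9, 0.9, -0.8]
finger_gap: -0.0001
time: 19.5
ee_pos: [0.5283, 0.0304, 0.2859]
ee_rot: [0.711, 0.006, 0.703, -0.017]
force: [0.4, 0.6, 0.2]
finger_gap: -0.0002
[ 0.58  0.08 -0.74  1.66  0.07  1.41 -0.19]
t 19.6 shift tool mm [149.8   5.3  -9.7] world mm [  -8.3    3.6 -149.9]
turn [-2.2  0.5  0.8] alt [177.8   1.2  -0.7] shift in goal axes [149.9   3.6  -8.3]
```

View pics/s7.png

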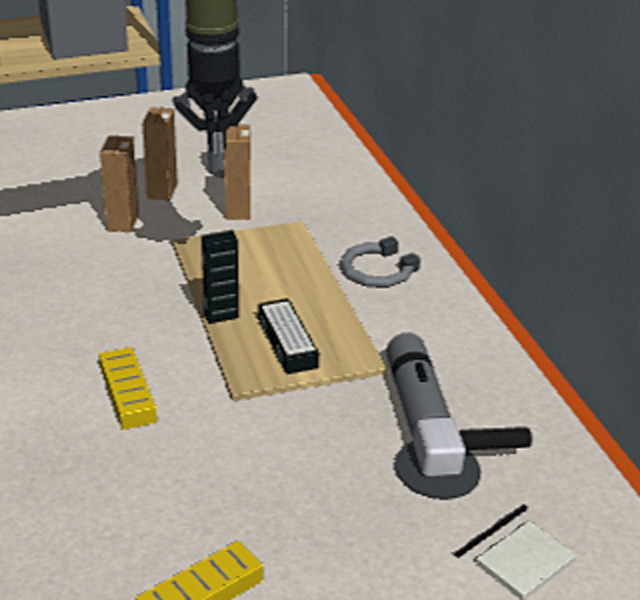

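The second case stands upright on the board at crop (220,275), clear of the first. I'll push it over.

```bash
python3 -m crank '[[-1,0.055,0.004,-0.008,-2.2,0.5,0.8],[-1,0.055,0,0,0,0,0],[-1,0.03,0,0,0,0,0],[-1,0,-0.02,0,0,0,0],[-1,0,-0.02,0,0,0,0]]';  python3 -m crank '[[-1,0,-0.015,0,0,0,0],[-1,0,-0.015,0,0,0,0],[-1,0,-0.015,0,0,0,0],[-1,0,-0.01,0,0,0,0],[-1,-0.05,0,0,0,0,0]]'
python3 - <<'E'
from h import *
snap('side','s8',(180,100,500,400),2); snap('top','t8',(110,190,510,345),2)
a=np.radians(-20); go([.4178,.30,.30],Rt([0,0,-1],[np.cos(a),np.sin(a),0]))
E
```

```text
time: 20.23
ee_pos: [0.519, -0.0232, 0.1376]
ee_rot: [0.705, 0.011, 0.709, -0.005]
force: [-0.9, -0.8, -0.2]
finger_gap: -0.0
time: 20.85
ee_pos: [0.5139, -0.0887, 0.1832]
ee_rot: [0.701, 0.018, 0.713, -0.007]
force: [1.8, -0.1, 0.5]
finger_gap: 0.0001
t 20.95 shift tool mm [-105.   385.6 -115.6] world mm [-102.3  388.2  109.1]
turn [18.  -0.1 -0.6] alt [-162.     0.8   -0.2] shift in goal axes [-109.1  329.8 -228.9]
```

View pics/s8.png

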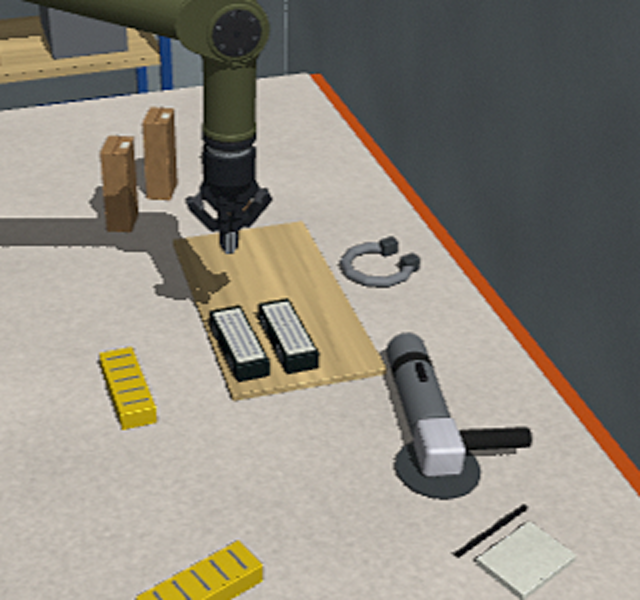

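View pics/t8.png

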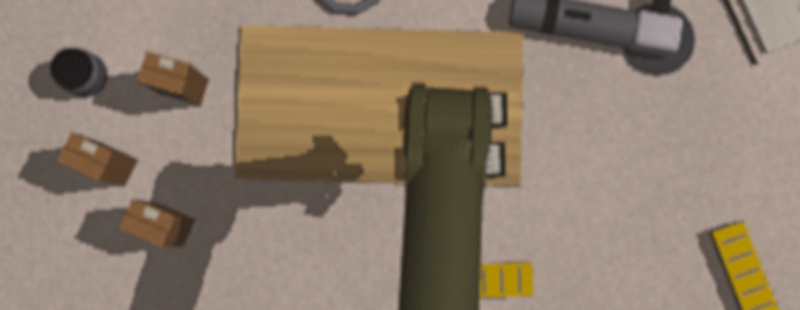

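```bash
python3 -m crank '[[1,-0.0625,0.04,-0.01,0,0,0],[1,-0.06,0.06,-0.02,0,0,0],[1,0,0.06,-0.02,0,0,0],[1,0,0.06,-0.02,0,0,0],[1,0,0.06,-0.02,0,0,0]]';python3 -m crank '[[1,0,0.06,-0.02,0,0,0],[1,0,0.03,-0.01,10,0,0],[1,0,0,0,10,0,0],[1,0,0,0,0,0,0]]'
python3 - <<'E'
from h import *
a=np.radians(-22); go([.4178,.30,.30],Rt([0,0,-1],[np.cos(a),np.sin(a),0]))
snap('wrist','w9'); p=P('wrist'); print(tool()[2]['joint_pos'].round(2),(-p['R'].T@p['t']).round(3))
E
```

```text
time: 21.58
ee_pos: [0.4483, 0.1691, 0.2913]
ee_rot: [0.709, 0.019, 0.705, -0.011]
force: [0.2, -0.3, 0.2]
finger_gap: 0.085
time: 22.08
ee_pos: [0.4176, 0.2679, 0.2929]
ee_rot: [0.696, 0.14, 0.692, -0.13]
force: [0.3, -0.4, -0.7]
finger_gap: 0.0852
t 22.07 shift tool mm [ -6.7  29.9 -11.9] world mm [ 0.2 32.1  7.1]
turn [ 0.   0.2 -0.9] alt [-180.     1.4    0.3] shift in goal axes [ -7.1  29.8 -11.9]
[ 0.44 -0.02 -1.03  1.72 -0.02  1.41 -0.97] [0.444 0.337 0.429]
```

View pics/w9.png

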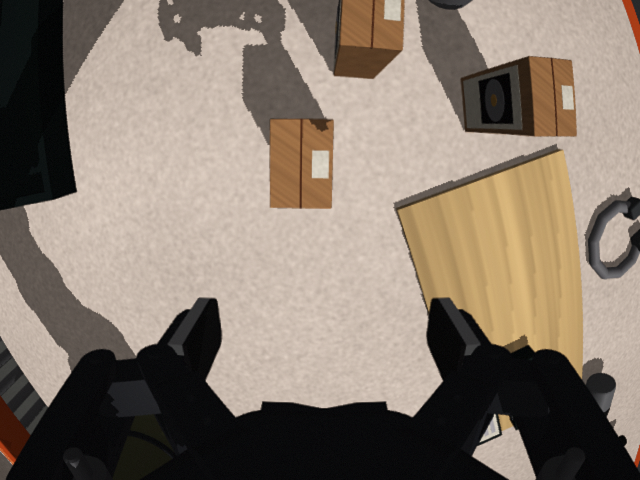

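Run:
```python
from h import *
p=P('wrist'); w=onz(p,[(270,120),(333,119),(332,208),(270,208)],.16)[:,:2]; print(w.round(4)); 
d=np.linalg.norm(np.diff(np.vstack([w,w[:1]]),axis=0),axis=1);print(d.round(3),w.mean(0)); v=(w[1]+w[2]-w[0]-w[3]);print(np.degrees(np.arctan2(v[1],v[0])))
v=(w[1]+w[0]-w[2]-w[3]);print(np.degrees(np.arctan2(v[1],v[0])))
im=cv2.imread('pics/w9.png');hsv=cv2.cvtColor(im,cv2.COLOR_BGR2HSV)
m=(hsv[...,0]<18)&(hsv[...,1]>80)&(hsv[...,2]>50); m[330:]=0
for r in rect(p,m,.16,300): print(r)
c,a=.0,0
```

```text
[[0.4126 0.358 ]
 [0.4545 0.3412]
 [0.4296 0.281 ]
 [0.387  0.2984]]
[0.045 0.065 0.046 0.065] [0.42090256 0.31965221]
-22.012854563509404
67.13328167478676
([301.0, 163.0], 0.4207, 0.3202, 66, 46, 66.7)
([551.0, 98.0], 0.6306, 0.3033, 66, 52, 73.7)
([634.0, 24.0], 0.767, 0.3447, 53, 16, 89.5)
([370.0, 33.0], 0.5026, 0.3891, 65, 48, 63.3)
```

Run:
```python
from h import *
a=np.radians(-22.7); go([.4208,.32,.118],Rt([0,0,-1],[np.cos(a),np.sin(a),0]))
```

```text
t 22.12 shift tool mm [175.6  46.8 -17. ] world mm [   3.2   52.1 -174.9]
turn [ 0.8  0.2 -0.9] alt [-179.2    1.4    0.3] shift in goal axes [174.9  49.3 -17.1]
```

```bash
python3 -m crank '[[1,0.02,0.045,-0.017,0.8,0.2,-0.9],[1,0.05,0.002,0,0,0,0],[1,0.05,0,0,0,0,0],[1,0.02,0,0,0,0,0],[1,0,0,0,0,0,0]]'
python3 - <<'E'
from h import *
a=np.radians(-22.7); go([.4208,.32,.118],Rt([0,0,-1],[np.cos(a),np.sin(a),0])); print(tool()[2]['joint_pos'].round(2))
E
```

```text
time: 22.75
ee_pos: [0.4239, 0.3157, 0.1498]
ee_rot: [0.695, 0.137, 0.692, -0.137]
force: [-0.2, -0.4, 0.7]
finger_gap: 0.0852
t 22.75 shift tool mm [31.7  2.8 -4.7] world mm [ -3.1   4.3 -31.8]
turn [0.3 0.2 0. ] alt [-179.7   -0.     0.3] shift in goal axes [31.8  2.8 -4.6]
[ 0.26  0.28 -1.08  1.84  0.27  1.18 -1.29]
```

```bash
python3 -m crank '[[1,0.03,0.003,-0.004,0.3,0.2,0],[1,0.002,0,0,0,0,0],[-1,0,0,0,0,0,0],[-1,0,0,0,0,0,0],[-1,0,0,0,0,0,0]]'; python3 -m crank '[[-1,0,0,0,0,0,0],[-1,-0.03,0,0,0,0,0],[-1,0,0,0,0,0,0]]'
python3 - <<'E'
from h import *
a=np.radians(-1.3); go([.442,.025,.148],Rt([0,0,-1],[np.cos(a),np.sin(a),0])); print(tool()[2]['joint_pos'].round(2))
E
```

```text
time: 23.38
ee_pos: [0.4258, 0.3208, 0.1232]
ee_rot: [0.696, 0.14, 0.691, -0.137]
force: [0.6, 0.3, -1.2]
finger_gap: 0.0455
time: 23.75
ee_pos: [0.4255, 0.3199, 0.1534]
ee_rot: [0.696, 0.14, 0.691, -0.137]
force: [-0.7, 0.4, -3.0]
finger_gap: 0.0455
t 23.75 shift tool mm [   4.9 -265.9  128.5] world mm [  16.5 -294.9   -5.4]
turn [-21.3   0.4  -0.2] alt [158.7  -0.3  -0.6] shift in goal axes [   5.4 -294.4   23.2]
[ 0.26  0.28 -1.08  1.83  0.27  1.18 -1.3 ]
```

```bash
python3 -m crank '[[-1,0,-0.053,0.025,-5,0,0],[-1,0,-0.053,0.021,-5,0,0],[-1,0,-0.055,0.015,-5,0,0],[-1,0,-0.056,0.01,-5,0,0],[-1,0,-0.056,0.005,-1,0,0]]'; python3 -m crank '[[-1,0,0,0,0,0,0]]';python3 - <<'E'
from h import *
a=np.radians(-1.3); go([.442,.025,.15],Rt([0,0,-1],[np.cos(a),np.sin(a),0])); print(tool()[2]['joint_pos'].round(2))
E
```

```text
time: 24.38
ee_pos: [0.4385, 0.0344, 0.148]
ee_rot: [0.708, 0.003, 0.706, 0.0]
force: [2.0, 0.1, -2.1]
finger_gap: 0.0454
time: 24.5
ee_pos: [0.4376, 0.0289, 0.1468]
ee_rot: [0.708, 0.005, 0.706, -0.004]
force: [-0.7, 1.0, -2.8]
finger_gap: 0.0456
t 24.5 shift tool mm [-3.2 -3.8  4.4] world mm [ 4.4 -3.9  3.2]
turn [ 0.6  0.1 -0.1] alt [-179.4    0.2    0.2] shift in goal axes [-3.2 -3.8  4.4]
[ 0.89 -0.05 -0.98  2.04 -0.05  1.13 -0.08]
```

```bash
python3 -m crank '[[-1,0.01,-0.004,0.004,0.6,0,0],[-1,0.01,0,0,0,0,0],[-1,0,0,0.01,0,0,0],[-1,0,0,0,0,0,0]]';python3 - <<'E'
from h import *
a=np.radians(-1.3); go([.463,.025,.1235],Rt([0,0,-1],[np.cos(a),np.sin(a),0])); print(tool()[2]['force'].round(2))
E
```

```text
time: 25.0
ee_pos: [0.4509, 0.0282, 0.123]
ee_rot: [0.707, 0.008, 0.707, -0.005]
force: [1.5, -1.9, 5.1]
finger_gap: 0.0451
t 25.0 shift tool mm [-0.5 -3.  12.2] world mm [12.1 -3.2  0.5]
turn [ 0.2 -0.  -0.2] alt [-179.8    0.4   -0. ] shift in goal axes [-0.5 -2.9 12.2]
[ 1.51 -1.86  5.06]
```

```bash
python3 -m crank '[[-1,-0.001,0,0.005,0.2,0,0],[-1,0,0,0.004,0,0,0]]';python3 -m crank '[[-1,0,0,0.003,0,0,0]]';python3 -m crank '[[-1,0,0,0.002,0,0,0]]'
```

```text
time: 25.25
ee_pos: [0.4593, 0.0295, 0.1233]
ee_rot: [0.706, 0.009, 0.708, -0.005]
force: [-0.5, -0.1, -1.8]
finger_gap: 0.0452
time: 25.38
ee_pos: [0.4622, 0.0297, 0.1231]
ee_rot: [0.706, 0.008, 0.708, -0.005]
force: [-0.2, -0.4, -3.1]
finger_gap: 0.0456
time: 25.5
ee_pos: [0.4641, 0.0297, 0.1231]
ee_rot: [0.706, 0.008, 0.708, -0.005]
force: [-0.2, -0.2, 0.5]
finger_gap: 0.0452
```

```bash
python3 -m crank '[[-1,0,0,0.002,0,0,0]]';python3 -m crank '[[-1,0,0,0.002,0,0,0]]';python3 - <<'E'
from h import *
a=np.radians(-1.3); go([.463,.025,.1235],Rt([0,0,-1],[np.cos(a),np.sin(a),0])); 
snap('side','s10',(220,130,380,280),4)
E
```

```text
time: 25.62
ee_pos: [0.466, 0.0297, 0.1231]
ee_rot: [0.706, 0.008, 0.709, -0.005]
force: [-1.2, -0.1, -0.3]
finger_gap: 0.0454
time: 25.75
ee_pos: [0.4669, 0.0296, 0.1232]
ee_rot: [0.705, 0.008, 0.71, -0.005]
force: [-6.2, -0.2, 6.2]
finger_gap: 0.0453
t 25.75 shift tool mm [-0.3 -4.7 -3.8] world mm [-3.9 -4.6  0.3]
turn [ 0.2 -0.4 -0.2] alt [-179.8    0.4   -0.7] shift in goal axes [-0.3 -4.7 -3.8]
```

View pics/s10.png

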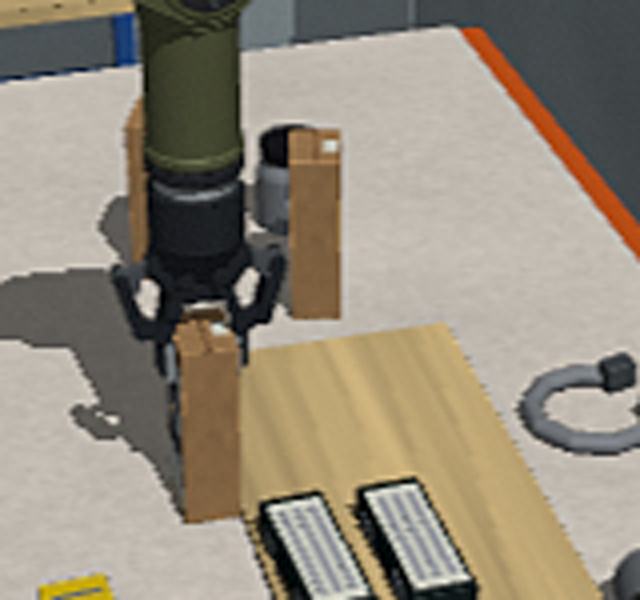

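```bash
python3 -m crank '[[1,0,0,0,0,0,0],[1,0,0,0,0,0,0],[1,0,0,0,0,0,0],[1,-0.03,0,0,0,0,0],[1,-0.05,0,0,0,0,0]]';python3 -m crank '[[1,-0.06,0,0,0,0,0],[1,-0.04,0.02,0,0,0,0],[1,0,0,0,0,0,0]]';python3 - <<'E'
from h import *
snap('wrist','w11'); p=P('wrist')
snap('side','s11',(220,130,380,280),4)
im=cv2.imread('pics/w11.png');hsv=cv2.cvtColor(im,cv2.COLOR_BGR2HSV)
a=np.radians(-26); go([.505,.38,.29],Rt([0,0,-1],[np.cos(a),np.sin(a),0])); print(tool()[2]['joint_pos'].round(2),(-p['R'].T@p['t']).round(3))
E
```

```text
time: 26.42
ee_pos: [0.467, 0.029, 0.2025]
ee_rot: [0.704, 0.009, 0.71, -0.004]
force: [1.2, -0.8, 0.1]
finger_gap: 0.0854
time: 26.8
ee_pos: [0.4706, 0.0489, 0.3096]
ee_rot: [0.707, 0.008, 0.707, -0.005]
force: [0.4, -1.1, -0.1]
finger_gap: 0.0855
t 26.9 shift tool mm [ 17.6 333.9  28.8] world mm [ 36.2 333.3 -16.3]
turn [24.7 -0.3 -0.2] alt [-155.3    0.2   -0.5] shift in goal axes [  16.3  315.4 -113.6]
[ 0.92 -0.09 -0.99  1.74 -0.08  1.46 -0.08] [0.472 0.123 0.443]
```

View pics/w11.png

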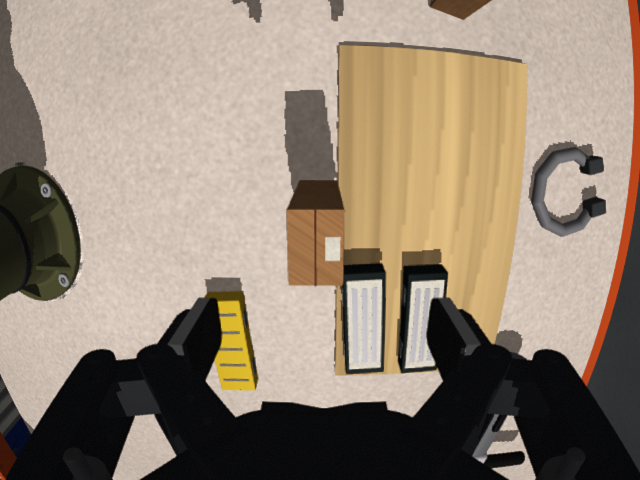

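View pics/s11.png

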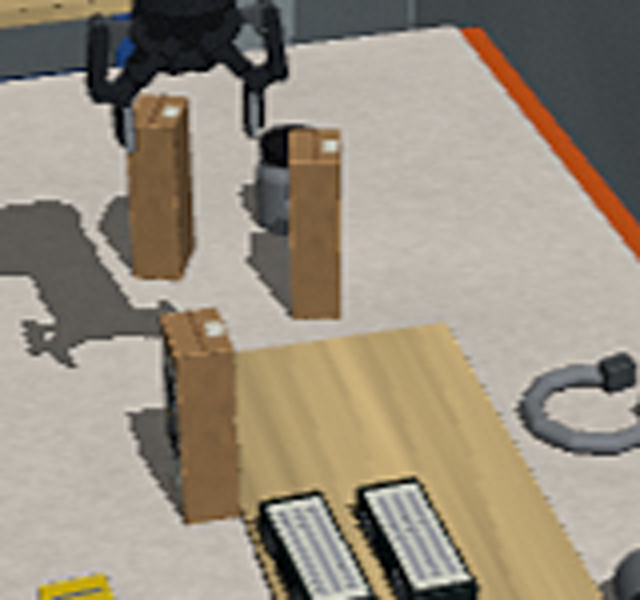

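Run:
```python
from h import *
p=P('side'); c=np.array([.466,.027]);
for z in(0,.16):
  X=np.array([[c[0]+sx*.023,c[1]+sy*.033,z] for sx,sy in((-1,-1),(1,-1),(-1,1),(1,1))]); print(((proj(p,X)-[220,130])*4).round(0).tolist())
# wrist top face
w=P('wrist'); q=[(287,208),(343,209),(344,285),(288,285)]; o=onz(w,q,.16)[:,:2]; print(o.round(4).tolist(),o.mean(0))
print('board corners',onz(w,[(339,43),(335,374),(525,63)],.012).round(4).tolist())
```

```text
[[186.0, 523.0], [241.0, 513.0], [168.0, 477.0], [222.0, 468.0]]
[[177.0, 354.0], [235.0, 345.0], [158.0, 311.0], [215.0, 302.0]]
[[0.4398, 0.0596], [0.4833, 0.0578], [0.4837, -0.0067], [0.4371, -0.0058]] [0.46096866 0.02622352]
board corners [[0.4887, 0.219, 0.012], [0.4773, -0.2166, 0.012], [0.7221, 0.2108, 0.012]]
```

```bash
python3 -m crank '[[1,0,0.06,0.005,0,0,0],[1,0,0.06,0.005,0,0,0],[1,0,0.06,0.005,0,0,0],[1,0,0.06,0.005,0,0,0],[1,0,0.05,0.005,0,0,0]]';python3 -m crank '[[1,0,0,0,10,0,0],[1,0,0,0,10,0,0],[1,0,0,0,5,0,0],[1,0,0,0,0,0,0]]'
python3 - <<'E'
from h import *
a=np.radians(-26); go([.505,.36,.29],Rt([0,0,-1],[np.cos(a),np.sin(a),0]))
snap('wrist','w12'); p=P('wrist'); print(tool()[2]['joint_pos'].round(2),(-p['R'].T@p['t']).round(3))
im=cv2.imread('pics/w12.png');hsv=cv2.cvtColor(im,cv2.COLOR_BGR2HSV)
m=(hsv[...,0]<18)&(hsv[...,1]>80)&(hsv[...,2]>50); m[330:]=0
for r in rect(p,m,.16,300): print(r)
E
```

```text
time: 27.52
ee_pos: [0.505, 0.3307, 0.2959]
ee_rot: [0.702, 0.014, 0.712, -0.017]
force: [1.4, -0.6, 0.8]
finger_gap: 0.0851
time: 28.02
ee_pos: [0.5001, 0.3348, 0.2842]
ee_rot: [0.676, 0.163, 0.697, -0.173]
force: [-0.5, 0.5, -0.3]
finger_gap: 0.0854
t 28.02 shift tool mm [-6.1 24.5 -7.5] world mm [ 4.9 25.2  5.8]
turn [-1.5 -1.5  1.2] alt [178.5   1.9   2.3] shift in goal axes [-5.8 24.8 -6.7]
[ 0.19  0.4  -1.07  1.45  0.33  1.52 -1.36] [0.539 0.403 0.417]
([482.0, 176.0], 0.6214, 0.313, 89, 80, -16.3)
([296.0, 123.0], 0.5145, 0.4105, 66, 46, 65.0)
([626.0, 52.0], 0.7985, 0.3572, 100, 16, -90.0)
```

View pics/w12.png

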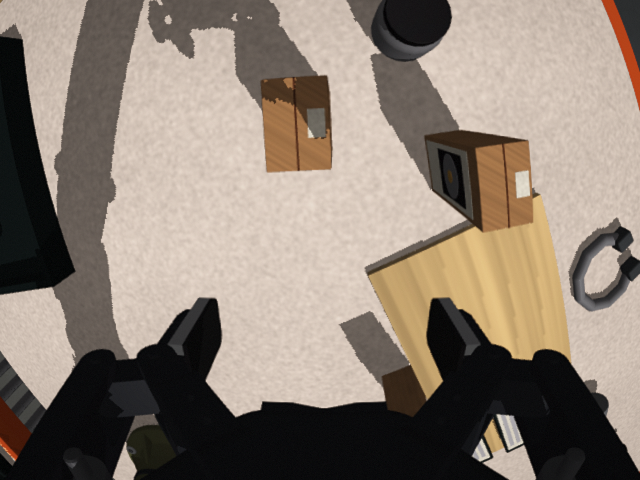

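```bash
python3 - <<'E'
from h import *
a=np.radians(-25); go([.5145,.4105,.12],Rt([0,0,-1],[np.cos(a),np.sin(a),0]))
E
python3 -m crank '[[1,0,0.06,-0.013,-1.5,-1.5,1],[1,0.04,0.015,-0.003,0,0,0],[1,0.05,0,0,0,0,0],[1,0.03,0,0,0,0,0],[1,0,0,0,0,0,0]]'
python3 - <<'E'
from h import *
a=np.radians(-25); go([.5145,.4105,.12],Rt([0,0,-1],[np.cos(a),np.sin(a),0])); print(tool()[2]['joint_pos'].round(2))
E
```

```text
t 28.07 shift tool mm [163.   77.5 -18. ] world mm [  14.4   75.8 -164.2]
turn [-2.5 -1.5  1.2] alt [177.5   1.9   2.3] shift in goal axes [164.2  74.8 -19. ]
time: 28.7
ee_pos: [0.5227, 0.4056, 0.1552]
ee_rot: [0.688, 0.155, 0.69, -0.161]
force: [0.3, -0.2, 1.2]
finger_gap: 0.0855
t 28.7 shift tool mm [35.2  1.1 -9.5] world mm [ -8.2   4.9 -35.2]
turn [-0.8 -0.   0.5] alt [179.2   0.7   0. ] shift in goal axes [35.2  1.  -9.5]
[-0.    0.6  -0.99  1.49  0.51  1.33 -1.49]
```

```bash
python3 -m crank '[[1,0.005,0.001,-0.009,-0.8,0,0.5],[1,0.028,0,0,0,0,0],[1,0.002,0,0,0,0,0],[-1,0,0,0,0,0,0],[-1,0,0,0,0,0,0]]'; python3 -m crank '[[-1,0,0,0,0,0,0],[-1,0,0,0,0,0,0]]'; python3 -m crank '[[-1,-0.03,0,0,0,0,0],[-1,0,0,0,0,0,0]]'
python3 - <<'E'
from h import *
a=np.radians(-1.3); go([.442,.105,.15],Rt([0,0,-1],[np.cos(a),np.sin(a),0])); print(tool()[2]['joint_pos'].round(2))
snap('wrist','w13')
E
```

```text
time: 29.32
ee_pos: [0.5161, 0.4139, 0.1268]
ee_rot: [0.693, 0.156, 0.689, -0.148]
force: [0.4, -1.1, -0.1]
finger_gap: 0.0516
time: 29.58
ee_pos: [0.5162, 0.414, 0.1276]
ee_rot: [0.693, 0.156, 0.688, -0.148]
force: [-0.2, -0.2, -3.5]
finger_gap: 0.0454
time: 29.82
ee_pos: [0.5156, 0.4131, 0.1568]
ee_rot: [0.692, 0.155, 0.689, -0.149]
force: [-0.1, -0.0, -3.3]
finger_gap: 0.0454
t 29.82 shift tool mm [   3.9 -310.6   62.5] world mm [ -73.6 -308.1   -6.8]
turn [-23.5   0.3  -0.5] alt [156.5  -0.7  -0.4] shift in goal axes [   6.8 -309.7  -66.6]
[-0.    0.58 -1.    1.51  0.5   1.31 -1.48]
```

View pics/w13.png

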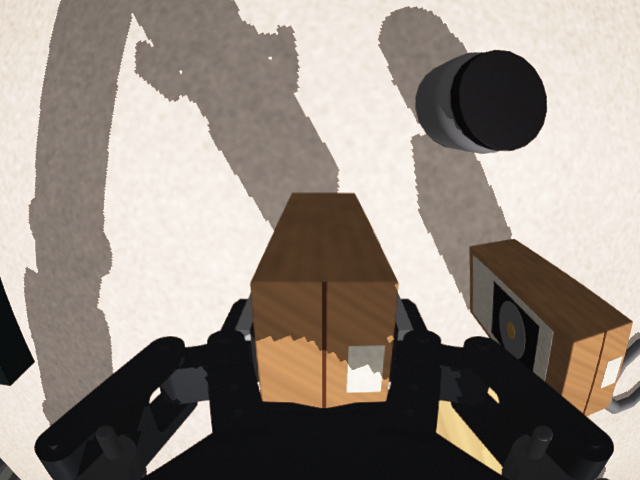

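```bash
python3 -m crank '[[-1,0,-0.06,0.008,-5,0,0],[-1,0,-0.06,0.003,-5,0,0],[-1,0,-0.06,-0.002,-5,0,0],[-1,0,-0.06,-0.008,-5,0,0],[-1,0,-0.05,-0.012,-3,0,0]]'; python3 -m crank '[[-1,0,0,0,0,0,0]]'
python3 - <<'E'
from h import *
a=np.radians(-1.3); go([.446,.105,.13],Rt([0,0,-1],[np.cos(a),np.sin(a),0])); print(tool()[2]['joint_pos'].round(2))
E
```

```text
time: 30.5
ee_pos: [0.4279, 0.1453, 0.1467]
ee_rot: [0.704, 0.015, 0.71, -0.008]
force: [-0.5, -0.8, -2.1]
finger_gap: 0.0455
time: 30.62
ee_pos: [0.4272, 0.1382, 0.145]
ee_rot: [0.703, 0.016, 0.71, -0.015]
force: [-0.1, 0.7, -3.3]
finger_gap: 0.0457
t 30.62 shift tool mm [ 14.8 -32.4  20.4] world mm [ 18.8 -33.2 -15. ]
turn [-1.2 -0.6 -0. ] alt [ 1.788e+02 -1.000e-01  9.000e-01] shift in goal axes [ 15.  -32.8  19.6]
[ 0.99  0.03 -1.34  2.01  0.03  1.14 -0.41]
```

```bash
python3 -m crank '[[-1,0.005,-0.03,0.015,-1.2,-0.6,0],[-1,0.005,-0.003,0.004,0,0,0],[-1,0.005,0,0,0,0,0],[-1,0,0,0,0,0,0]]'
python3 - <<'E'
from h import *
a=np.radians(-1.3); go([.458,.105,.1285],Rt([0,0,-1],[np.cos(a),np.sin(a),0])); s=tool()[2];print(s['joint_pos'].round(2),s['force'].round(1))
E
```

```text
time: 31.12
ee_pos: [0.4441, 0.1047, 0.1274]
ee_rot: [0.707, 0.008, 0.707, -0.008]
force: [-0.1, -1.3, 0.9]
finger_gap: 0.0455
t 31.12 shift tool mm [-1.1  0.6 13.9] world mm [13.9  0.3  1.1]
turn [ 0.1  0.  -0. ] alt [-179.9    0.     0. ] shift in goal axes [-1.1  0.6 13.9]
[ 0.98  0.11 -1.3   2.02  0.12  1.1  -0.39] [-0.1 -1.3  0.9]
```

```bash
python3 -m crank '[[-1,-0.0005,0,0.008,0,0,0],[-1,0,0,0.006,0,0,0]]';python3 -m crank '[[-1,0,0,0.003,0,0,0]]';python3 -m crank '[[-1,0,0,0.003,0,0,0]]';python3 -m crank '[[-1,0,0,0.002,0,0,0]]'
```

```text
time: 31.38
ee_pos: [0.4569, 0.1062, 0.1275]
ee_rot: [0.706, 0.006, 0.708, -0.007]
force: [-4.1, -0.3, 6.5]
finger_gap: 0.0452
time: 31.5
ee_pos: [0.4591, 0.1067, 0.1276]
ee_rot: [0.705, 0.006, 0.709, -0.006]
force: [-5.5, -1.4, 7.4]
finger_gap: 0.0454
time: 31.62
ee_pos: [0.4613, 0.107, 0.1276]
ee_rot: [0.704, 0.006, 0.71, -0.006]
force: [-3.5, -1.3, 3.7]
finger_gap: 0.0455
time: 31.75
ee_pos: [0.4634, 0.1073, 0.1276]
ee_rot: [0.704, 0.005, 0.71, -0.006]
force: [-2.1, -0.5, 1.3]
finger_gap: 0.0451
```

```bash
python3 -m crank '[[-1,0,0,0.002,0,-0.4,0]]';python3 -m crank '[[-1,0,0,0.002,0,0,0]]';python3 -m crank '[[-1,0,0,0.002,0,0,0]]'
```

```text
time: 31.88
ee_pos: [0.4657, 0.1075, 0.1275]
ee_rot: [0.707, 0.006, 0.707, -0.006]
force: [-3.4, 1.5, 0.7]
finger_gap: 0.0453
time: 32.0
ee_pos: [0.4663, 0.1077, 0.1275]
ee_rot: [0.706, 0.006, 0.708, -0.006]
force: [-8.3, -0.3, 10.6]
finger_gap: 0.0455
time: 32.12
ee_pos: [0.4667, 0.1078, 0.1276]
ee_rot: [0.705, 0.005, 0.71, -0.006]
force: [-6.1, -0.8, 8.3]
finger_gap: 0.0454
```

```bash
python3 -m crank '[[1,0,0,0,0,0,0],[1,0,0,0,0,0,0],[1,0,0,0,0,0,0],[1,-0.03,0,0,0,0,0],[1,-0.05,0,0,0,0,0]]';python3 -m crank '[[1,-0.06,0,0,0,0,0],[1,-0.04,0.02,0,0,0,0],[1,0,0,0,0,0,0]]';python3 - <<'E'
from h import *
snap('wrist','w14'); p=P('wrist')
a=np.radians(-18); go([.62,.26,.3],Rt([0,0,-1],[np.cos(a),np.sin(a),0])); print(tool()[2]['joint_pos'].round(2),(-p['R'].T@p['t']).round(3))
E
```

```text
time: 32.75
ee_pos: [0.4675, 0.1072, 0.2072]
ee_rot: [0.705, 0.006, 0.709, -0.005]
force: [0.7, -0.6, 1.0]
finger_gap: 0.0856
time: 33.12
ee_pos: [0.4711, 0.1276, 0.3136]
ee_rot: [0.708, 0.006, 0.706, -0.007]
force: [0.6, 0.7, -0.3]
finger_gap: 0.0855
t 33.17 shift tool mm [ 11.8 136.6 147.2] world mm [149.7 133.8 -12. ]
turn [16.9  0.   0.1] alt [-163.1   -0.2    0. ] shift in goal axes [ 12.  173.5 101. ]
[ 1.08 -0.07 -1.31  1.69 -0.07  1.47 -0.25] [0.472 0.202 0.446]
```

View pics/w14.png

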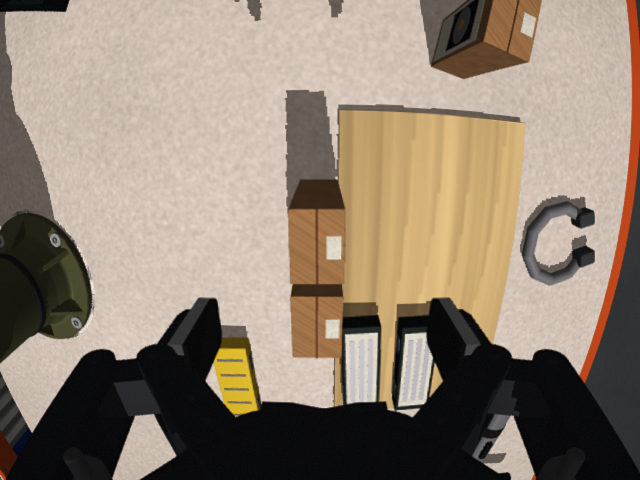

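```bash
python3 - <<'E'
from h import *
p=P('wrist'); 
print(onz(p,[(290,208),(344,209),(344,284),(290,283)],.16)[:,:2].round(4).tolist()); print(onz(p,[(292,286),(342,286),(342,357),(292,357)],.16)[:,:2].round(4).tolist())
E
python3 -m crank '[[1,0,0.045,0.05,0,0,0],[1,0,0.045,0.05,0,0,0],[1,0,0.045,0.045,8,0,0],[1,0,0,0,9,0,0],[1,0,0,0,0,0,0]]';python3 - <<'E'
from h import *
snap('wrist','w15'); p=P('wrist'); print(tool()[2]['joint_pos'].round(2),(-p['R'].T@p['t']).round(3))
im=cv2.imread('pics/w15.png');hsv=cv2.cvtColor(im,cv2.COLOR_BGR2HSV)
m=(hsv[...,0]<18)&(hsv[...,1]>80)&(hsv[...,2]>50); m[330:]=0
for r in rect(p,m,.16,300): print(r)
E
```

```text
[[0.4438, 0.1367], [0.4866, 0.135], [0.4864, 0.07], [0.4407, 0.0718]]
[[0.4422, 0.0689], [0.4847, 0.0682], [0.4848, -0.0061], [0.438, -0.0054]]
time: 33.8
ee_pos: [0.5816, 0.2215, 0.3086]
ee_rot: [0.696, 0.102, 0.701, -0.114]
force: [0.3, 0.2, -0.0]
finger_gap: 0.0857
[ 0.4   0.46 -1.14  1.37  0.42  1.58 -1.  ] [0.605 0.296 0.442]
([261.0, 307.0], 0.4942, 0.1635, 69, 62, -1.2)
([359.0, 99.0], 0.6334, 0.3023, 65, 46, 73.6)
([587.0, 164.0], 0.8316, 0.1801, 342, 18, -89.9)
```

View pics/w15.png

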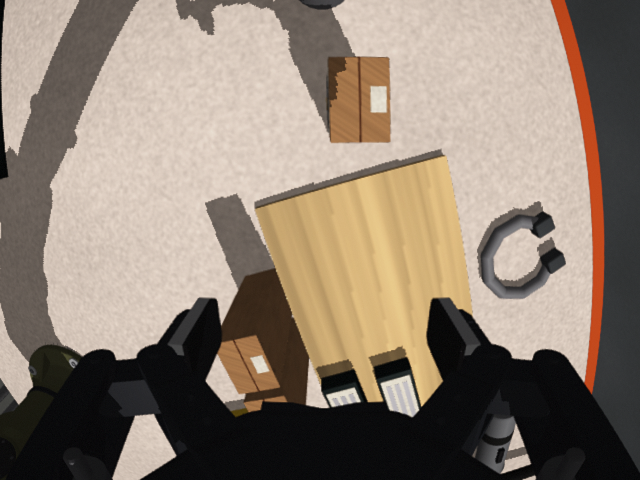

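```bash
python3 - <<'E'
from h import *
a=np.radians(-16.4); go([.6334,.3023,.12],Rt([0,0,-1],[np.cos(a),np.sin(a),0]))
E
python3 -m crank '[[1,0,0.06,0.015,-1,0,0],[1,0.03,0.03,0.008,0,0,0],[1,0.05,0,0,0,0,0],[1,0.06,0,0,0,0,0],[1,0.01,0,0,0,0,0]]'
python3 - <<'E'
from h import *
a=np.radians(-16.4); go([.6334,.3023,.12],Rt([0,0,-1],[np.cos(a),np.sin(a),0])); print(tool()[2]['joint_pos'].round(2))
E
```

```text
t 33.85 shift tool mm [186.8  96.   26.5] world mm [  52.2   80.9 -188.5]
turn [-1.1 -0.3  1. ] alt [178.9   1.5   0.5] shift in goal axes [188.5  92.3  27.3]
time: 34.48
ee_pos: [0.6328, 0.2873, 0.1526]
ee_rot: [0.698, 0.095, 0.701, -0.109]
force: [0.0, 0.2, 1.5]
finger_gap: 0.0854
t 34.48 shift tool mm [32.3 15.3 -3.7] world mm [  0.6  15.  -32.6]
turn [-0.2 -0.   1.2] alt [1.798e+02 1.900e+00 1.000e-01] shift in goal axes [32.6 14.6 -3.7]
[ 0.19  0.69 -1.02  1.39  0.6   1.4  -1.13]
```

```bash
python3 -m crank '[[1,0.002,0.014,-0.004,0,0,1.2],[1,0.028,0,0,0,0,0],[1,0.002,0,0,0,0,0],[-1,0,0,0,0,0,0],[-1,0,0,0,0,0,0]]'; python3 -m crank '[[-1,0,0,0,0,0,0],[-1,0,0,0,0,0,0]]'; python3 -m crank '[[-1,-0.03,0,0,0,0,0],[-1,0,0,0,0,0,0]]'
python3 - <<'E'
from h import *
a=np.radians(-1.3); go([.442,.185,.15],Rt([0,0,-1],[np.cos(a),np.sin(a),0])); print(tool()[2]['joint_pos'].round(2))
E
```

```text
time: 35.1
ee_pos: [0.6378, 0.3053, 0.1323]
ee_rot: [0.704, 0.107, 0.695, -0.098]
force: [-0.1, -0.6, 0.4]
finger_gap: 0.0514
time: 35.35
ee_pos: [0.638, 0.3058, 0.1336]
ee_rot: [0.704, 0.107, 0.695, -0.097]
force: [0.5, -0.1, -2.7]
finger_gap: 0.0455
time: 35.6
ee_pos: [0.6372, 0.3049, 0.1629]
ee_rot: [0.704, 0.106, 0.695, -0.098]
force: [0.7, 0.5, -2.7]
finger_gap: 0.0453
t 35.6 shift tool mm [   8.9 -170.8 -152.9] world mm [-195.2 -119.9  -12.9]
turn [-15.3   0.7  -0.7] alt [164.7  -1.   -1. ] shift in goal axes [  12.9 -124.3 -192.4]
[ 0.18  0.69 -1.03  1.38  0.59  1.38 -1.13]
```

```bash
python3 -m crank '[[-1,0,-0.02,-0.05,-5,0.3,-0.7],[-1,0,-0.025,-0.05,-5,0.3,0],[-1,0,-0.03,-0.05,-4,0,0],[-1,0,-0.03,-0.045,0,0,0],[-1,0,-0.012,0,0,0,0]]'; python3 -m crank '[[-1,0,0,0,0,0,0]]'
python3 - <<'E'
from h import *
a=np.radians(-1.3); go([.442,.184,.14],Rt([0,0,-1],[np.cos(a),np.sin(a),0])); print(tool()[2]['joint_pos'].round(2))
E
```

```text
time: 36.22
ee_pos: [0.4212, 0.2166, 0.1527]
ee_rot: [0.703, 0.012, 0.71, -0.016]
force: [1.3, 0.5, -2.1]
finger_gap: 0.0451
time: 36.35
ee_pos: [0.4211, 0.2143, 0.1519]
ee_rot: [0.704, 0.012, 0.71, -0.018]
force: [-0.1, 0.5, -2.3]
finger_gap: 0.0453
t 36.35 shift tool mm [ 11.9 -29.3  22.3] world mm [ 20.9 -30.3 -11.9]
turn [-1.2 -0.5  0.5] alt [178.8   0.8   0.8] shift in goal axes [ 11.9 -29.8  21.6]
[ 0.76  0.19 -1.36  1.95  0.2   1.18 -0.73]
```

```bash
python3 -m crank '[[-1,0.004,-0.028,0.015,-1.2,-0.5,0.5],[-1,0.006,-0.001,0.006,0,0,0],[-1,0.004,0,0,0,0,0],[-1,0.002,0,0,0,0,0]]'
python3 - <<'E'
from h import *
a=np.radians(-1.3); go([.462,.184,.1335],Rt([0,0,-1],[np.cos(a),np.sin(a),0])); s=tool()[2];print(s['joint_pos'].round(2),s['force'].round(1))
E
```

```text
time: 36.85
ee_pos: [0.4412, 0.1865, 0.1346]
ee_rot: [0.707, 0.008, 0.708, -0.005]
force: [-0.3, -0.2, -3.1]
finger_gap: 0.0454
t 36.85 shift tool mm [ 1.  -2.1 20.8] world mm [20.8 -2.5 -1.1]
turn [ 0.2 -0.1 -0.3] alt [-1.798e+02  4.000e-01 -1.000e-01] shift in goal axes [ 1.1 -2.  20.8]
[ 0.78  0.23 -1.32  1.96  0.24  1.13 -0.66] [-0.3 -0.2 -3.1]
```

```bash
python3 -m crank '[[-1,0.0003,-0.003,0.01,0,0,0],[-1,0,-0.001,0.008,0,0,0],[-1,0,0,0.004,0,0,0]]';python3 -m crank '[[-1,0,0,0.003,0,0,0]]';python3 -m crank '[[-1,0,0,0.002,0,0,0]]'
```

```text
time: 37.22
ee_pos: [0.4644, 0.1831, 0.1342]
ee_rot: [0.707, 0.008, 0.708, -0.004]
force: [-0.3, 1.1, -3.4]
finger_gap: 0.0454
time: 37.35
ee_pos: [0.4678, 0.1833, 0.1343]
ee_rot: [0.706, 0.008, 0.708, -0.004]
force: [1.3, -0.3, -1.3]
finger_gap: 0.0454
time: 37.48
ee_pos: [0.4694, 0.1834, 0.1342]
ee_rot: [0.706, 0.008, 0.708, -0.004]
force: [-2.8, -0.4, -1.0]
finger_gap: 0.0455
```

```bash
python3 -m crank '[[-1,0.001,0,0.001,0,0,0]]';python3 -m crank '[[-1,0.001,0,0.002,0,0,0]]'
```

```text
time: 37.6
ee_pos: [0.4696, 0.1835, 0.1335]
ee_rot: [0.705, 0.008, 0.709, -0.004]
force: [-4.3, -1.4, 9.4]
finger_gap: 0.0452
time: 37.72
ee_pos: [0.4703, 0.1837, 0.1335]
ee_rot: [0.704, 0.008, 0.71, -0.005]
force: [-8.9, -2.9, 16.7]
finger_gap: 0.0451
```

Deck and edge contact are both there, so I'll release and look.

```bash
python3 -m crank '[[1,0,0,0,0,0,0],[1,0,0,0,0,0,0],[1,0,0,0,0,0,0],[1,-0.03,0,0,0,0,0],[1,-0.05,0,0,0,0,0]]';python3 -m crank '[[1,-0.06,0,0,0,0,0],[1,-0.04,0,-0.03,0,0,0],[1,0,-0.05,-0.03,0,0,0],[1,0,-0.03,0,0,0,0]]';python3 - <<'E'
from h import *
snap('wrist','w16'); snap('side','s16',(200,130,360,280),4); p=P('wrist'); print(tool()[0],tool()[2]['joint_pos'].round(2),(-p['R'].T@p['t']).round(3))
E
```

```text
time: 38.35
ee_pos: [0.4703, 0.1824, 0.2131]
ee_rot: [0.703, 0.007, 0.711, -0.004]
force: [0.4, -0.7, 1.3]
finger_gap: 0.0855
time: 38.85
ee_pos: [0.4142, 0.1024, 0.3145]
ee_rot: [0.704, 0.008, 0.71, 0.001]
force: [-0.5, -0.2, 0.4]
finger_gap: 0.0857
[0.41462668 0.10270715 0.31462201] [ 0.92 -0.29 -0.98  1.81 -0.26  1.51 -0.03] [0.417 0.177 0.45 ]
```

View pics/w16.png

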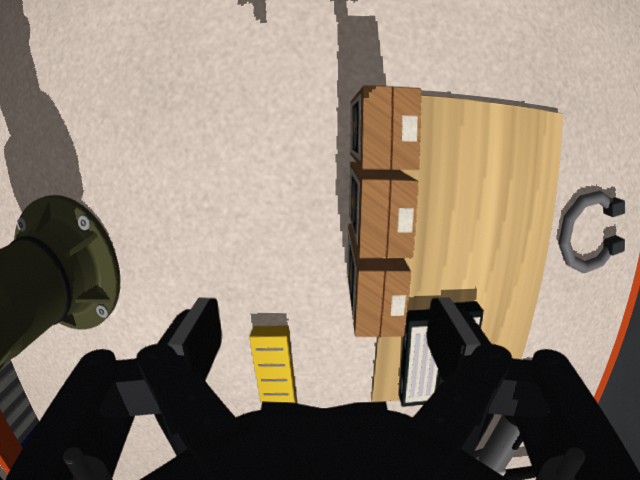

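View pics/s16.png

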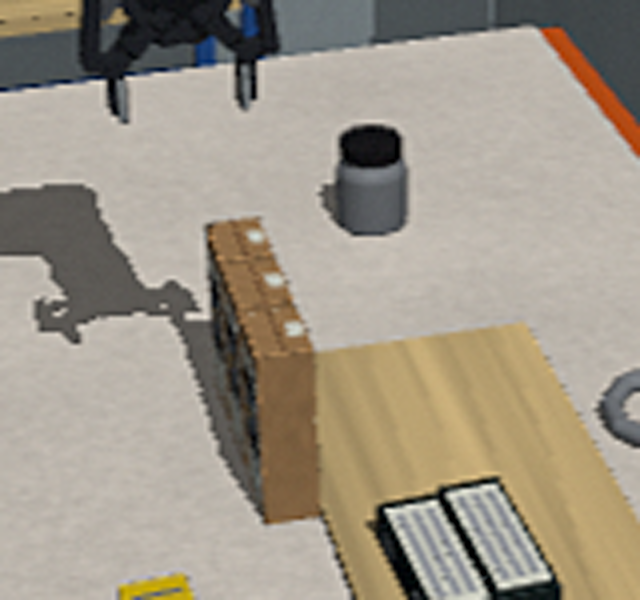

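Run:
```python
from h import *
im=snap('top','t17',(200,190,400,320),4)
p=P('wrist')
for q in ([(362,87),(421,88),(419,171),(360,168)],[(359,178),(416,181),(414,259),(357,256)],[(357,267),(410,271),(406,336),(355,335)]): print((onz(p,q,.16)[:,:2]*1000).round().tolist())
print((onz(p,[(421,93),(374,401)],.012)*1000).round())
```

```text
[[444.0, 213.0], [490.0, 214.0], [490.0, 147.0], [442.0, 149.0]]
[[441.0, 141.0], [487.0, 139.0], [489.0, 73.0], [441.0, 76.0]]
[[441.0, 66.0], [487.0, 62.0], [488.0, -3.0], [441.0, -1.0]]
[[ 528.  225.   12.]
 [ 487. -217.   12.]]
```

View pics/t17.png

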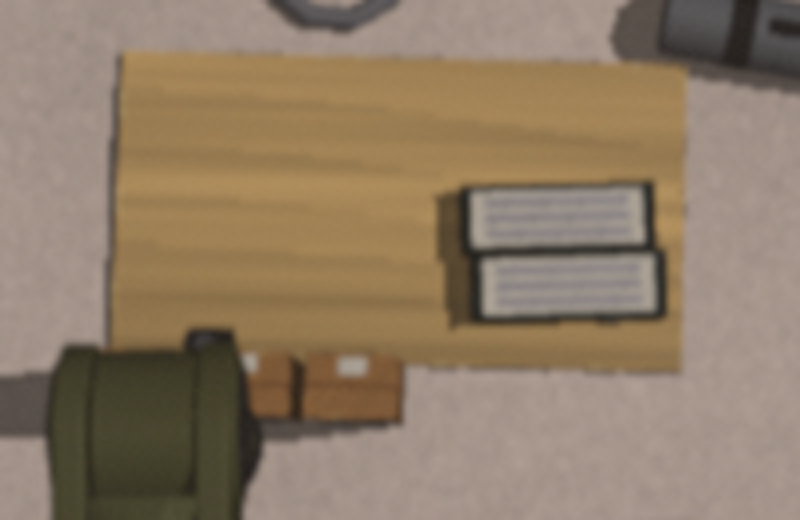

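```bash
python3 -m crank '[[-1,0,0.04,0,0,0,0],[-1,0,0.035,0,-10,0,0],[-1,0,0,0,-10,0,0],[-1,0,0,0,-10,0,0],[-1,0,0,0,-10,0,0]]';python3 -m crank '[[-1,0,0,0,-10,0,0],[-1,0,0,0,-10,0,0],[-1,0,0,0,-10,0,0],[-1,0,0,0,-10,0,0],[-1,0,0,0,-10,0,0]]';python3 - <<'E'
from h import *
a=np.radians(88.7); go([.408,.18,.14],Rt([0,0,-1],[np.cos(a),np.sin(a),0])); print(tool()[2]['joint_pos'].round(2))
E
```

```text
time: 39.62
ee_pos: [0.4136, 0.1923, 0.3165]
ee_rot: [0.661, -0.247, 0.661, 0.255]
force: [-0.7, -0.3, -0.0]
finger_gap: -0.0001
time: 40.25
ee_pos: [0.4111, 0.203, 0.3177]
ee_rot: [0.484, -0.515, 0.478, 0.521]
force: [-1.0, -0.1, -0.7]
finger_gap: -0.0002
t 40.25 shift tool mm [177.4   5.  -24.8] world mm [  -3.1  -23.  -177.7]
turn [5.5 0.7 0. ] alt [-1.745e+02 -1.000e-01  1.100e+00] shift in goal axes [177.7   2.6 -23. ]
[ 0.59 -0.16 -0.96  1.75 -0.14  1.48  1.29]
```

```bash
python3 -m crank '[[-1,0.04,0.005,-0.023,5,0.7,0],[-1,0.05,0,0,0,0,0],[-1,0.05,0,0,0,0,0],[-1,0.03,0,0,0,0,0],[-1,0,0,0,0,0,0]]';python3 - <<'E'
from h import *
a=np.radians(88.7); go([.408,.18,.14],Rt([0,0,-1],[np.cos(a),np.sin(a),0])); s=tool()[2]; print(s['joint_pos'].round(2),s['force'])
E
```

```text
time: 40.88
ee_pos: [0.4076, 0.1895, 0.1457]
ee_rot: [0.503, -0.502, 0.497, 0.498]
force: [0.5, 0.7, 0.8]
finger_gap: -0.0001
t 40.88 shift tool mm [ 5.7 -0.3 -9.5] world mm [ 0.4 -9.5 -5.7]
turn [1.4 0.1 0.5] alt [-178.6   -0.8    0.2] shift in goal axes [ 5.7 -0.6 -9.5]
[ 0.59 -0.02 -1.06  2.02 -0.01  1.12  1.11] [0.51068048 0.65614284 0.77692332]
```

```bash
python3 -m crank '[[-1,0.006,0,-0.01,1.4,0,0.5],[-1,0,-0.015,0,0,0,0],[-1,0,-0.012,0,0,0,0],[-1,0,-0.012,0,0,0,0],[-1,0,-0.012,0,0,0,0]]';python3 -m crank '[[-1,0,-0.012,0,0,0,0],[-1,0,-0.012,0,0,0,0],[-1,0,-0.012,0,0,0,0],[-1,0,0,0,0,0,0]]';python3 - <<'E'
from h import *
snap('side','s18',(200,130,360,280),4); print(tool()[0])
E
```

```text
time: 41.5
ee_pos: [0.4643, 0.1781, 0.1464]
ee_rot: [0.51, -0.495, 0.504, 0.49]
force: [0.2, -0.3, 0.1]
finger_gap: 0.0001
time: 42.0
ee_pos: [0.5045, 0.1763, 0.148]
ee_rot: [0.511, -0.495, 0.504, 0.489]
force: [-0.1, -0.3, 0.6]
finger_gap: -0.0004
[0.50389494 0.1764969  0.14783797]
```

View pics/s18.png

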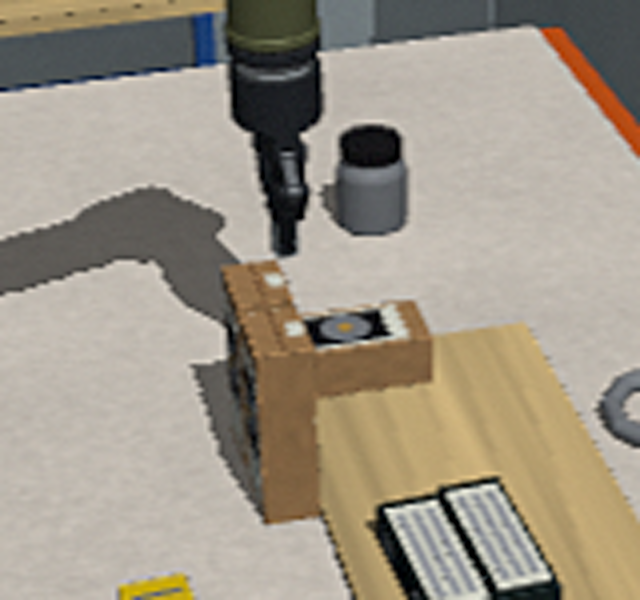

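```bash
python3 -m crank '[[-1,0,0.03,0,0,0,0],[-1,0,0.03,0,0,0,0],[-1,0,0.03,0,0,0,0],[-1,0,0,0,0,0,0]]';python3 - <<'E'
from h import *
a=np.radians(88.7); go([.415,.105,.145],Rt([0,0,-1],[np.cos(a),np.sin(a),0])); s=tool()[2]; print(s['joint_pos'].round(2),s['force'])
E
```

```text
time: 42.55
ee_pos: [0.4095, 0.1803, 0.1457]
ee_rot: [0.509, -0.495, 0.505, 0.491]
force: [-0.1, -0.4, 0.5]
finger_gap: 0.0004
t 42.55 shift tool mm [  0.7  -7.6 -75.1] world mm [  5.5 -75.3  -0.7]
turn [-0.3  0.   0.5] alt [179.7   0.8  -0. ] shift in goal axes [  0.7  -7.2 -75.1]
[ 0.63 -0.03 -1.08  2.03 -0.02  1.12  1.1 ] [-0.13913698 -0.39949293  0.53510059]
```

```bash
python3 -m crank '[[-1,0,-0.003,-0.025,0,0,0],[-1,0,-0.002,-0.025,0,0,0],[-1,0,-0.002,-0.024,0,0,0],[-1,0,0,0,0,0,0]]';python3 - <<'E'
from h import *
a=np.radians(88.7); go([.415,.105,.145],Rt([0,0,-1],[np.cos(a),np.sin(a),0])); s=tool()[2]; print(s['joint_pos'].round(2),s['force'])
E
```

```text
time: 43.05
ee_pos: [0.4159, 0.1044, 0.1463]
ee_rot: [0.509, -0.496, 0.504, 0.49]
force: [-0.5, 0.6, 0.2]
finger_gap: 0.0002
t 43.05 shift tool mm [1.3 0.9 0.6] world mm [-0.9  0.6 -1.3]
turn [-0.2 -0.   0.7] alt [1.798e+02 1.100e+00 1.000e-01] shift in goal axes [1.3 0.9 0.6]
[ 0.71 -0.1  -0.96  2.07 -0.09  1.12  1.33] [-0.49831427  0.64380444  0.22494662]
```

```bash
python3 -m crank '[[-1,0.003,-0.012,0,0,0,0],[-1,0,-0.012,0,0,0,0],[-1,0,-0.012,0,0,0,0],[-1,0,-0.012,0,0,0,0],[-1,0,-0.012,0,0,0,0]]';python3 -m crank '[[-1,0,-0.012,0,0,0,0],[-1,0,-0.012,0,0,0,0],[-1,0,0,0,0,0,0]]';python3 - <<'E'
from h import *
snap('side','s19',(200,130,360,280),4); print(tool()[0])
E
python3 -m crank '[[-1,0,0.03,0,0,0,0],[-1,0,0.03,0,0,0,0],[-1,0,0.025,0,0,0,0],[-1,0,0,0,0,0,0]]';python3 - <<'E'
from h import *
a=np.radians(88.7); go([.42,.03,.145],Rt([0,0,-1],[np.cos(a),np.sin(a),0])); s=tool()[2]; print(s['joint_pos'].round(2),s['force'])
E
```

```text
time: 43.68
ee_pos: [0.4779, 0.1088, 0.1443]
ee_rot: [0.509, -0.497, 0.502, 0.492]
force: [-0.2, -0.1, -0.1]
finger_gap: -0.0
time: 44.05
ee_pos: [0.5039, 0.1128, 0.1446]
ee_rot: [0.51, -0.496, 0.5, 0.494]
force: [0.2, -0.1, -1.0]
finger_gap: -0.0001
[0.50325699 0.11291221 0.14450746]
time: 44.6
ee_pos: [0.4142, 0.1173, 0.1425]
ee_rot: [0.509, -0.496, 0.5, 0.495]
force: [-0.1, -0.4, -0.5]
finger_gap: 0.0003
t 44.6 shift tool mm [ -3.2  -7.3 -87.1] world mm [  5.8 -87.3   2.5]
turn [0.3 0.5 0.5] alt [-179.7   -0.9    0.7] shift in goal axes [ -2.5  -7.7 -87.1]
[ 0.75 -0.09 -1.02  2.07 -0.09  1.11  1.32] [-0.0890488  -0.36507854 -0.53219659]
```

View pics/s19.png

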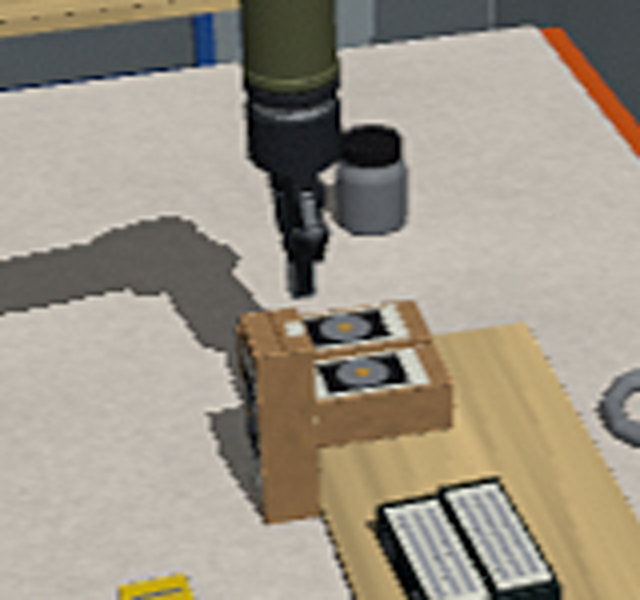

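```bash
python3 -m crank '[[-1,-0.002,-0.003,-0.028,0,0,0],[-1,0,-0.003,-0.028,0,0,0],[-1,0,-0.002,-0.028,0,0,0],[-1,0,0,0,0,0,0]]';python3 - <<'E'
from h import *
a=np.radians(88.7); go([.42,.03,.145],Rt([0,0,-1],[np.cos(a),np.sin(a),0])); s=tool()[2]; print(s['joint_pos'].round(2),s['force'])
E
```

```text
time: 45.1
ee_pos: [0.4239, 0.0319, 0.1449]
ee_rot: [0.509, -0.498, 0.498, 0.495]
force: [0.3, 0.1, 0.2]
finger_gap: 0.0
t 45.1 shift tool mm [-0.2  3.9 -1.9] world mm [-3.9 -1.9  0.1]
turn [0.5 0.4 0.8] alt [-179.5   -1.3    0.7] shift in goal axes [-0.1  3.9 -2. ]
[ 0.82 -0.11 -0.89  2.08 -0.1   1.12  1.53] [0.31797592 0.05170715 0.1935021 ]
```

```bash
python3 -m crank '[[-1,0.003,-0.012,-0.002,0,0,0],[-1,0,-0.012,-0.001,0,0,0],[-1,0,-0.012,-0.001,0,0,0],[-1,0,-0.012,0,0,0,0],[-1,0,-0.012,0,0,0,0]]';python3 -m crank '[[-1,0,-0.012,0,0,0,0],[-1,0,-0.012,0,0,0,0],[-1,0,0,0,0,0,0]]';python3 -m crank '[[-1,-0.06,0,0,0,0,0],[-1,-0.06,0,0,0,0,0],[-1,-0.06,0.0,0.06,0,0,0],[-1,0,0.0,0.06,0,0,0],[-1,0,0.0,0.06,0,0,0]]';python3 -m crank '[[-1,0,0.0,0.06,0,0,0],[-1,0,0.0,0.06,0,0,0],[-1,0,0,0,0,0,0]]';python3 - <<'E'
from h import *
snap('side','s20',(200,130,360,280),4); snap('top','t20',(180,180,380,320),4); print(tool()[0])
E
```

```text
time: 45.72
ee_pos: [0.4876, 0.0325, 0.1429]
ee_rot: [0.509, -0.498, 0.496, 0.496]
force: [0.1, 0.4, 0.3]
finger_gap: 0.0002
time: 46.1
ee_pos: [0.5145, 0.0366, 0.1433]
ee_rot: [0.51, -0.498, 0.494, 0.498]
force: [-0.6, -0.7, -1.1]
finger_gap: 0.0002
time: 46.72
ee_pos: [0.5133, 0.198, 0.3137]
ee_rot: [0.513, -0.495, 0.497, 0.495]
force: [0.6, -0.1, -0.8]
finger_gap: 0.0003
time: 47.1
ee_pos: [0.5105, 0.3299, 0.3164]
ee_rot: [0.511, -0.496, 0.493, 0.5]
force: [-0.8, -0.6, -0.2]
finger_gap: -0.0
[0.51389514 0.32347194 0.31642029]
```

View pics/s20.png

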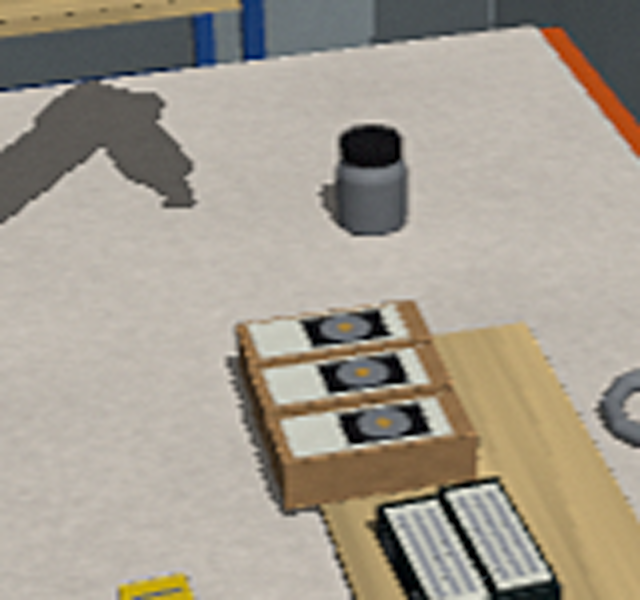

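View pics/t20.png

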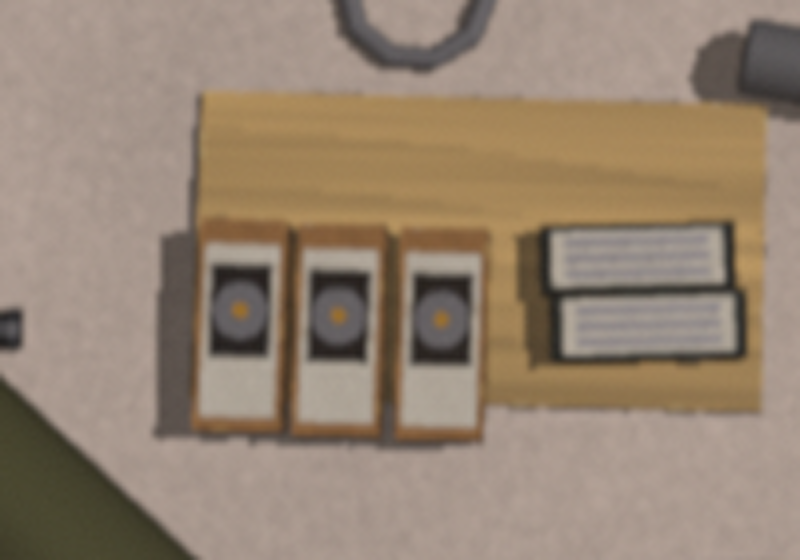

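Run:
```python
from h import *
im=snap('side','s21',(270,235,370,310),8)
p=P('top'); t=cv2.imread('pics/t20.png')
q=lambda L:[(x/4+180,y/4+180) for x,y in L]
print((onz(p,q([(543,228),(731,222),(735,288),(550,294)]),.042)[:,:2]*1000).round().tolist())
print((onz(p,q([(554,293),(742,289),(746,357),(558,362)]),.042)[:,:2]*1000).round().tolist())
print((onz(p,q([(204,220),(290,222),(284,430),(193,430)]),.058)[:,:2]*1000).round().tolist(),(onz(p,q([(201,93),(195,400)]),.012)*1000).round().tolist())
```

```text
[[618.0, -54.0], [623.0, -197.0], [572.0, -200.0], [567.0, -60.0]]
[[568.0, -63.0], [572.0, -205.0], [520.0, -208.0], [516.0, -66.0]]
[[621.0, 202.0], [620.0, 137.0], [463.0, 139.0], [463.0, 207.0]] [[727.0, 212.0, 12.0], [488.0, 213.0, 12.0]]
```

View pics/s21.png

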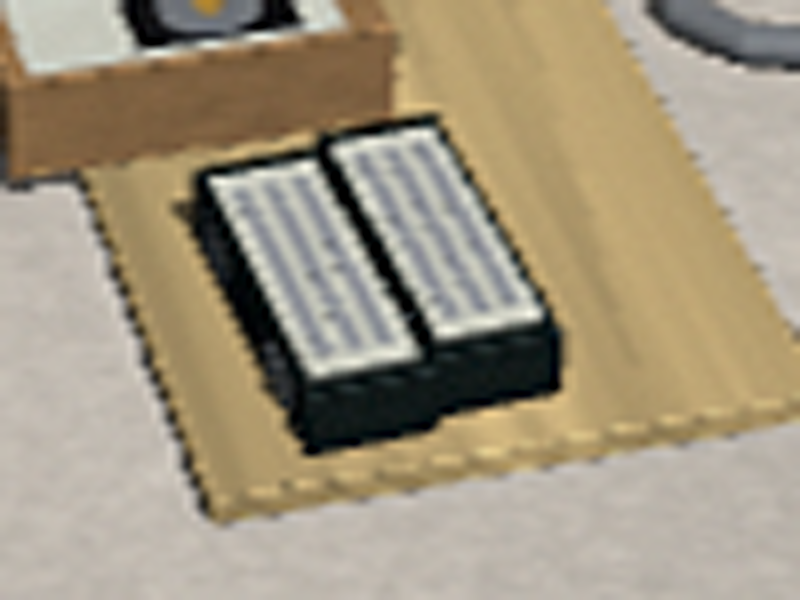

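The crop shows both cases lying level side by side at (310,260) and (430,230), blades up and not overlapping. Nothing else needs doing, so I'm handing in.

```bash
python3 -c "
from bench import ctrl
print(ctrl.job_done())"
```

```text
the job is handed in; nothing more can be done
None
```

I handed the job in at about 47 s. All five items were there: three cartons and two dark blade cases. They now lie flat on the board, picture or blade side up, with none on top of another.

- **Cases:** I stood each one on end on the board and pushed it over on to its back, before starting on the cartons. I left the yellow look-alikes alone.
- **Cartons:** I stood all three against the front edge, stopping each when I felt edge and deck contact, and let go. Only when pictures showed all three standing, fronts towards the robot, did I push each one over the edge.

**Last checks:**
- **Cartons:** They stick out about 25 mm over the front edge. The leftmost carton's side comes within about 10 mm of the board's left edge. During placing, one wrist-camera reading of a board corner was about 40 mm off, at the edge of the fisheye picture. I did not use it and went by the contact forces and the other views.
- **Cases:** The nearer case was knocked about 4 cm while the robot was away from it. It now lies right beside the other, both level and fully on the board, so I left it there.
- **Bystanders:** I never touched the grinder, clamp or jar. While carrying the first case, the arm's wrist passed low over the grinder. I moved away, and nothing in the later pictures suggested it had moved, though I did not measure it.

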